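Stack and weight a layered medallion in its glue-up fixture

TASK

On the jewellery bench, lift the finished medallion out of the glue-up fixture and stand it upright near the middle of the cork mat. Then stack the next medallion squarely in the emptied pocket: the solid wooden back flat on the bottom, every copper frame lying on the bench on top of it, and then the round white disc. Finally lift the press weight up and off its hook and leave it standing upright and centred on the disc, without disturbing the glue bottle, the bead bowl or the pliers.

Things in the scene. Friction and masses are not known exactly. Their poses are not given: they have to be found in the camera images.
- fixture: Fixed fixture: plywood base 120 x 120 x 12 mm; four aluminium L-shaped corner guides form a square pocket 67 x 67 mm. Guides rise 40 mm above the pocket floor, then flare outward 5 mm up to 51 mm as a lead-in (94 mm across outside). Each side has a middle gap 38 mm wide, open to the base plate, for fingers. Origin: centre of underside; x, y along the pocket's sides.
- pocket (a point): Centre of the pocket floor (top of the base plate, 12 mm above the bench), axes as the fixture.
- finished: Finished medallion that stands in the pocket at the start: 64 x 64 mm square, 36 mm high (wooden back 14 mm, copper 14 mm, round white disc 63 mm dia. 8 mm on top), about 0.35 kg. Origin: centre of the underside, z up, x and y along its sides.
- mat: Fixed cork mat 150 x 150 x 4 mm. Origin: centre of its underside.
- back: Solid dark wooden back plate, 64 x 64 x 14 mm, lying flat on the bench at the start. Origin: centre of the underside, x and y along its sides.
- disc: Round white ceramic disc, 63 mm dia. 8 mm thick, lying flat on the bench. Origin: centre of the underside.
- weight: Press weight, 0.36 to 0.54 kg: round steel foot 54 mm dia., 30 mm high; stirrup with a window (34 mm wide along y, 30 to 75 mm up, open along x); crossbar 75 to 83 mm up, 50 mm along y, hangs on the hook; square wooden grip 18 x 18 mm, 83 to 125 mm up. Origin: centre of the foot's underside (45 mm above the bench while hanging), z up.
- stand: Fixed steel stand: round base 90 mm dia., 12 mm high; post 16 mm dia., 125 mm high. Its hook is a flat bar 14 mm wide, 6 mm thick, top 120 mm above the bench, reaching 88 mm from the post axis along the stand's -x, ending in a lip that rises 12 mm above the bar. Origin: centre of the base's underside.
- hook_seat (a point): Point on top of the hook bar where the crossbar rests, 55 mm from the post axis along the stand's -x; the lip is 27 to 33 mm further out.
- glue: Bystander: white glue bottle 48 mm dia. 110 mm high. Origin: centre of the underside.
- bead_bowl: Bystander: white bowl of beads, 100 mm dia. 40 mm high. Origin: centre of the underside.
- pliers: Bystander: pliers about 155 mm long, 15 mm high. Origin: under the pivot; jaws along +x.
- spacer0: Square copper frame (spacer), 64 x 64 mm outside, 40 x 40 mm opening, 7 mm thick, 0.14 kg; two to four such frames are present, lying flat on the bench. Origin: centre of the underside, x and y along its sides.
- spacer1: Square copper frame (spacer), 64 x 64 mm outside, 40 x 40 mm opening, 7 mm thick, 0.14 kg; two to four such frames are present, lying flat on the bench. Origin: centre of the underside, x and y along its sides.
- spacer2: Square copper frame (spacer), 64 x 64 mm outside, 40 x 40 mm opening, 7 mm thick, 0.14 kg; two to four such frames are present, lying flat on the bench. Origin: centre of the underside, x and y along its sides.
- spacer3: Square copper frame (spacer), 64 x 64 mm outside, 40 x 40 mm opening, 7 mm thick, 0.14 kg; two to four such frames are present, lying flat on the bench. Origin: centre of the underside, x and y along its sides.
There are look-alikes about, which are no part of the job. Leave any black look-alike of the spacer1 alone. Several things look just like the back: the one meant starts nearest to the robot's base.

How it is judged (in metres and radians):
On the way, in this order (a step that is already met when the one before it is completed fails the run):
1. the finished medallion stands on the cork mat (horizontal distance between finished and mat below 0.045 m and z of finished in the frame of mat below 0.012 m and angle between finished's own z axis and vertical below 0.1 rad and contact force between finished and the fingers below 0.3 N), for 0.2 s.
2. the wooden back is seated in the pocket (horizontal distance between back and pocket below 0.0035 m and z of back in the frame of pocket below 0.003 m and angle between back's own z axis and vertical below 0.05 rad and contact force between back and the fingers below 0.3 N), for 0.2 s.
3. every copper frame that is present is stacked on the back in the pocket (horizontal distance between back and pocket below 0.0035 m and z of back in the frame of pocket below 0.003 m and angle between each of back, spacer0, spacer1, spacer2, spacer3's own z axis and vertical below 0.05 rad and horizontal distance between each of spacer0, spacer1, spacer2, spacer3 and pocket below 0.004 m and z of spacer0 in the frame of pocket between 0.011 and 0.038 m and z of spacer1 in the frame of pocket between 0.011 and 0.038 m and z of spacer2 in the frame of pocket between 0.011 and 0.038 m and z of spacer3 in the frame of pocket between 0.011 and 0.038 m and contact force between each of spacer0, spacer1, spacer2, spacer3 and the fingers below 0.3 N), for 0.2 s.
4. the disc lies on top of the frames (horizontal distance between back and pocket below 0.0035 m and z of back in the frame of pocket below 0.003 m and angle between each of back, spacer0, spacer1, spacer2, spacer3, disc's own z axis and vertical below 0.05 rad and horizontal distance between each of spacer0, spacer1, spacer2, spacer3 and pocket below 0.004 m and z of spacer0 in the frame of pocket between 0.011 and 0.038 m and z of spacer1 in the frame of pocket between 0.011 and 0.038 m and z of spacer2 in the frame of pocket between 0.011 and 0.038 m and z of spacer3 in the frame of pocket between 0.011 and 0.038 m and horizontal distance between disc and pocket below 0.005 m and z of disc in the frame of pocket below 0.045 m and z of disc in the frame of spacer0 above 0.004 m and z of disc in the frame of spacer1 above 0.004 m and z of disc in the frame of spacer2 above 0.004 m and z of disc in the frame of spacer3 above 0.004 m and contact force between disc and the fingers below 0.3 N), for 0.2 s.
5. the weight stands on the disc (horizontal distance between weight and pocket below 0.01 m and angle between weight's own z axis and vertical below 0.08 rad and contact force between weight and disc above 1.5 N), for 0.2 s.
At the end, for the whole second after the job is handed in: Finished piece upright, within 45 mm of the mat centre. In the pocket, flat (0.05 rad): back on the floor (3.5 mm off centre), all frames on it (4 mm), disc on top (5 mm). Weight presses on the disc, upright (0.08 rad), within 10 mm of centre. All at rest (all of step 5 and horizontal distance between finished and mat below 0.045 m and z of finished in the frame of mat below 0.012 m and angle between finished's own z axis and vertical below 0.1 rad and horizontal distance between back and pocket below 0.0035 m and z of back in the frame of pocket below 0.003 m and angle between each of back, spacer0, spacer1, spacer2, spacer3, disc's own z axis and vertical below 0.05 rad and horizontal distance between each of spacer0, spacer1, spacer2, spacer3 and pocket below 0.004 m and z of spacer0 in the frame of pocket between 0.011 and 0.038 m and z of spacer1 in the frame of pocket between 0.011 and 0.038 m and z of spacer2 in the frame of pocket between 0.011 and 0.038 m and z of spacer3 in the frame of pocket between 0.011 and 0.038 m and horizontal distance between disc and pocket below 0.005 m and z of disc in the frame of pocket below 0.045 m and z of disc in the frame of spacer0 above 0.004 m and z of disc in the frame of spacer1 above 0.004 m and z of disc in the frame of spacer2 above 0.004 m and z of disc in the frame of spacer3 above 0.004 m and linear speed of each of finished, back, disc, weight, spacer0, spacer1, spacer2, spacer3 below 0.03 m/s); the robot touches nothing.
It fails at once if the glue bottle is moved more than 30 mm (distance of glue from where it was at the start of the episode above 0.03 m).
It fails at once if the bead bowl is moved more than 30 mm (distance of bead_bowl from where it was at the start of the episode above 0.03 m).
It fails at once if the pliers is moved more than 30 mm (distance of pliers from where it was at the start of the episode above 0.03 m).
Of spacer0, spacer1, spacer2, spacer3 only 2 to 4 are there at a start; the rules pass over those that are not, and their reading is None.
At some moment in a run one of back, spacer0, spacer1, spacer2, spacer3, disc may be knocked a few centimetres aside while the robot is not near it.
It also fails if it takes over 210 s, if anything falls off the work surface, if the arm or the gripper's body presses on something with over 40 N, if the wrist force passes 120 N, or if a joint passes its speed limit or range.

ROBOT

A 7-joint arm with a two-finger parallel gripper is mounted at the origin on the work surface. World frame = base frame: x ahead of the robot, y to its left, z up, the work surface at z = 0. Lengths are in m, angles in degrees, forces in N, time in s.
With the tool pointing down it reaches from about 0.425 to 1.025 m from the base axis. Payload 9.4 kg.
Tool frame: the origin (TCP) lies midway between the tips of the shut fingers; the grasp point (between the pads) lies 19 mm behind it; z points along the fingers, y is the direction in which the jaws open and shut (so a half turn about z gives the same grasp; the last joint's range is limited). The gripper opens to 93 mm and grips with 3 to 60 N. Pads are 15 mm wide; open, the fingers measure 128 mm over their backs; the gripper's body (75 mm by 188 mm) begins 65 mm behind the grasp point.
Start: joints at [60.98, 34.337, -0.143, 91.639, 0.103, 54.024, -4.572], TCP at [0.302, -0.659, 0.219] pointing down, gripper open.
Joint ranges: [-147.43, 147.43], [-19.82, 112.94], [-74.19, 73.91], [6.32, 146.72], [-59.91, 239.91], [6.04, 106.73], [-150.56, 150.56]. Speed limits (degrees/s): [127.2, 127.2, 172.46, 172.46, 180, 180, 180].

INTERFACE

Orientations are given as [roll, pitch, yaw] about the fixed x, y, z axes, in that order (R = Rz(yaw) Ry(pitch) Rx(roll)).
In Python, from plant import manip gives the robot as it stands.
- The arm moves only by the shell command python3 -m pendant 'ROWS' [OPENING] [FORCE]. ROWS is JSON, a list of rows, each a list of 4 numbers: the shift along the tool's x, y, z in mm, then the turn about the tool's z in rad. In form: [[x, y, z, twist], ...]. A call has 1 to 10 rows; each row shifts and turns the commanded pose from where the row before left it, along the tool's axes as they then stand; what a row does not reach is not made up. A row lasts 1/10 s, in which the tool goes at most 50 mm and 8.59 degrees, less where a joint would pass 70% of its speed; a pose out of reach is approached as far as the arm can. A call with a gripper value outside its range is refused whole. OPENING is the opening, from 0 (shut) to 1 (fully open), set as the call begins (- or left out, the last holds). The fingers move at their own pace and stop on an object; FORCE is the grip in N (left out, the last holds). Time passes only in rows, so rows that do not move let the fingers close. It gives the time, the measured TCP pose, the force and the opening at its end, in the units of the state.
- manip.sense(): the state, without advancing time (a new reading comes with each control period).
- manip.camera(name): name is "side" or "top" or "wrist"; returns the picture (400x640x3 uint8, red, green, blue); there is no depth.
- manip.camera_model(name): a dict with "intrinsics" (3x3 intrinsics, pixels), "camera_from_world" (4x4, takes a point from world to camera coordinates). Camera axes: x right, y down, z forward; pixel columns grow to the right and rows downward; lengths in m; the calibration is good to about 2 mm. A picture is of the moment at which its call begins: read the wrist's pose just before it. camera_model takes no time and is no camera call; for the wrist camera it gives the pose at the moment of the call.
- manip.sign_off(): hands the job in, once; it reports no verdict.
The state is a dict: "clock": time; "joint_pos": joint angles; "qd": joint speeds; "joint_torque": joint torques, N m; "eef_pos": TCP position; "ee_rot": TCP orientation; "contact_force": force on the tool from outside, world axes, zero at the start; "moment": the same for the moment, N m; "gripper_width": finger opening in m.
Only numpy, scipy, OpenCV 4.12 (cv2) and the standard library are available. Lean on these libraries where they do the work, as an engineer would, in place of code of your own. Each camera call takes 0.05 s, during which the arm holds its last target.

## Working session

There is one attempt and no reset: what is moved stays moved. The work goes in short steps, Python scripts to look and compute and a shell command to move; the robot and the scene stay as the last step left them, time stands still between calls to the robot, and variables do not carry over. Pictures are saved under pics/ and viewed, and the job is handed in when it is done.

```bash
ls; mkdir -p pics; cat > h.py <<'E'
import numpy as np, cv2
from plant import manip
def snap(name,fn):
    m=manip.camera_model(name); im=manip.camera(name)
    cv2.imwrite('pics/'+fn,cv2.cvtColor(im,cv2.COLOR_RGB2BGR)); return im,m
def ray(m,u,v,z):
    K=np.array(m['intrinsics']);T=np.array(m['camera_from_world']);R=T[:3,:3];t=T[:3,3]
    c=-R.T@t; d=R.T@np.linalg.inv(K)@np.array([u,v,1.]); s=(z-c[2])/d[2]; return c+s*d
def proj(m,p):
    K=np.array(m['intrinsics']);T=np.array(m['camera_from_world']); q=K@(T[:3,:3]@np.array(p)+T[:3,3]); return q[:2]/q[2]
E
python3 - <<'E'
from h import *
for n in ['top','side','wrist']:
    im,m=snap(n,n+'0.png'); T=np.array(m['camera_from_world']); print(n,np.array(m['intrinsics'])[[0,1,0,1],[0,1,2,2]],-T[:3,:3].T@T[:3,3]); print(T[:3,:3].round(3))
print(manip.sense())
E
```

```text
pics
top [501.63336259 501.63336259 308.59799778 199.87242278] [0.41571252 0.01532951 1.58131666]
[[ 0.001 -1.    -0.003]
 [-0.993 -0.001 -0.119]
 [ 0.119  0.003 -0.993]]
side [369.88320543 369.88320543 319.80458572 203.51544725] [0.30028304 0.9806479  0.97411609]
[[-0.946 -0.323  0.017]
 [-0.227  0.624 -0.748]
 [ 0.231 -0.711 -0.664]]
wrist [356.48803955 356.48803955 322.64552422 194.38730037] [ 0.3740495  -0.62511877  0.38337338]
[[ 0.417 -0.909 -0.   ]
 [-0.872 -0.401  0.281]
 [-0.255 -0.117 -0.96 ]]
{'clock': 0.15, 'joint_pos': array([60.97848086, 34.37438868, -0.14468141, 91.6673747 ,  0.10426997,
       54.02390763, -4.57232836]), 'qd': array([ 0.02064252, -0.10209089,  0.03168953, -0.11604778, -0.04488088,
       -0.00483907,  0.07962677]), 'joint_torque': array([ 3.46641900e-03, -7.65592432e+01,  1.49929259e+00, -2.52564758e+01,
       -5.23371063e-02,  1.48877670e-02,  1.14948402e-04]), 'eef_pos': array([ 0.30195096, -0.65875629,  0.21797244]), 'ee_rot': array([-1.79934874e+02,  7.84142005e-03,  2.46299586e+01]), 'contact_force': array([ 0.38703944, -0.75886304, -0.91675068]), 'moment': array([-0.01237717,  0.01209484,  0.04157593]), 'gripper_width': 0.09319280715244158}
```

View pics/top0.png

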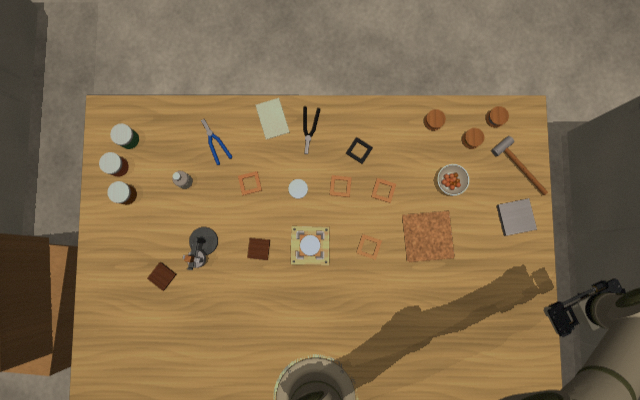

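View pics/side0.png

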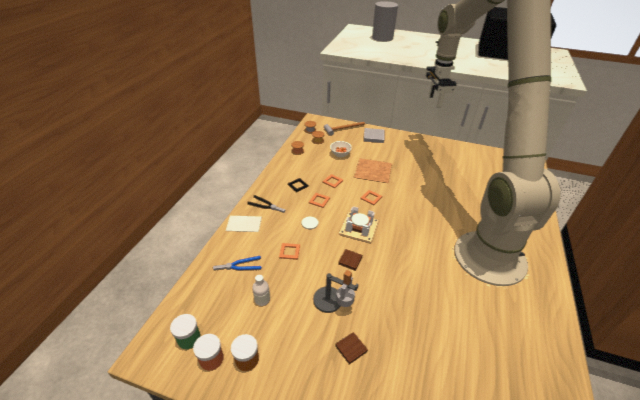

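View pics/wrist0.png

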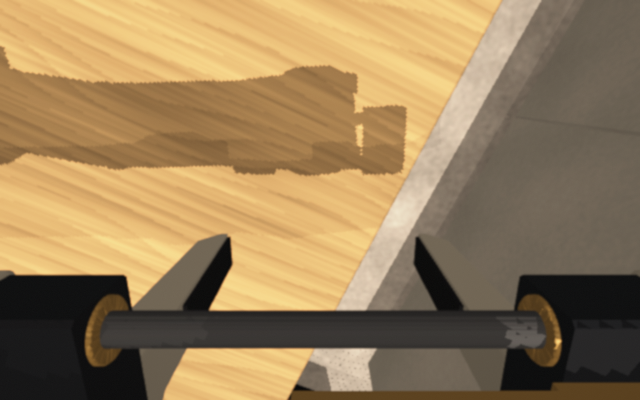

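Top view shows the fixture at (310,246), four copper frames at (250,183), (340,187), (383,191) and (368,246), and the disc at (298,189). The nearest back is at (259,249), the mat at (428,236) and the weight on its stand at about (200,245). The black frame at (359,150) is the decoy.

```bash
cat > topm.py <<'E'
from h import *
im,m=snap('top','top_l.png'); hsv=cv2.cvtColor(im,cv2.COLOR_RGB2HSV)
def comps(mask,z,amin,amax,nm):
    n,l,s,c=cv2.connectedComponentsWithStats(mask.astype(np.uint8))
    for i in range(1,n):
        if amin<s[i,4]<amax:
            ys,xs=np.where(l==i); r=cv2.minAreaRect(np.stack([xs,ys],1).astype(np.float32))
            box=cv2.boxPoints(r); w=np.array([ray(m,u,v,z)[:2] for u,v in box]); e=w[1]-w[0]
            p=ray(m,*r[0],z); print(nm,s[i,4],np.round(r[0],1),p[:2].round(4),'sz',np.round(np.array(r[1])*3.1,0),'ang',round(np.degrees(np.arctan2(e[1],e[0]))%90,1))
H,S,V=[hsv[...,i].astype(int) for i in range(3)]
ok=np.zeros(H.shape,bool); ok[96:300,85:545]=1
comps(ok&((H<11)|(H>172))&(S>130)&(V>130),0.007,30,400,'copper')
comps(ok&(V<110)&(S>100)&((H<14)|(H>170)),0.014,100,800,'dark')
comps(ok&(S<45)&(V>170),0.01,100,800,'white')
comps(ok&(H>5)&(H<13)&(S>120)&(V<215),0.004,900,4000,'mat')
E
python3 topm.py
python3 -c "
import cv2;i=cv2.imread('pics/top0.png')[90:300,80:560];cv2.imwrite('pics/topz.png',cv2.resize(i[60:200,50:400],None,fx=2.2,fy=2.2,interpolation=2))"
```

```text
copper 65 [449.  179.6] [ 0.6701 -0.4254] sz [33. 36.] ang 66.9
dark 126 [121.1 168.2] [0.7051 0.6154] sz [38. 61.] ang 64.6
dark 401 [258.4 248.6] [0.4512 0.1762] sz [63. 61.] ang 83.7
dark 423 [161.3 276. ] [0.3667 0.4754] sz [63. 64.] ang 54.3
white 763 [271.9 118.3] [0.8689 0.1384] sz [107.  74.] ang 17.7
white 315 [120.5 133.5] [0.8187 0.624 ] sz [59. 59.] ang 0.0
white 328 [109.  162.5] [0.7241 0.6563] sz [59. 62.] ang 0.0
white 273 [298. 188.] [0.6424 0.0536] sz [56. 56.] ang 0.3
white 331 [118.  191.5] [0.6308 0.6233] sz [59. 62.] ang 0.0
white 301 [309.8 244.8] [0.4635 0.0163] sz [59. 57.] ang 45.0
```

View pics/topz.png

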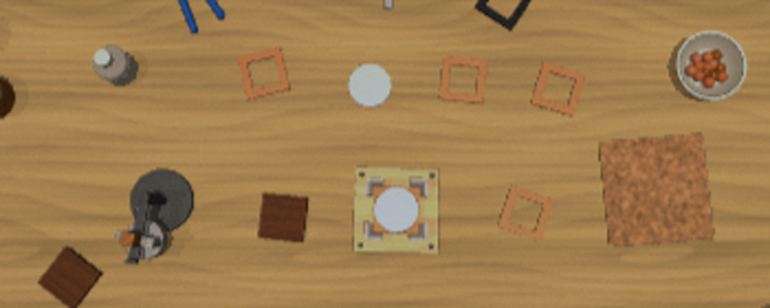

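```bash
cat > go.py <<'E'
# usage: go.py x y z yaw : prints tool-frame shift at CURRENT yaw, and at TARGET yaw, and twist
import sys; from h import *
s=manip.sense(); p=np.array(s['eef_pos']); r=s['ee_rot']; 
x,y,z,yw=map(float,sys.argv[1:5]); d=np.array([x,y,z])-p
def sh(a): a=np.radians(a); return np.round(1000*np.array([d[0]*np.cos(a)+d[1]*np.sin(a), d[0]*np.sin(a)-d[1]*np.cos(a), -d[2]]),1)
dy=(yw-r[2]+180)%360-180
print('t',s['clock'],'pos',p.round(4),'rot',np.round(r,2),'w',round(s['gripper_width'],4),'F',np.round(s['contact_force'],1))
print('shift now',sh(r[2]),'| after twist',sh(yw),'| twist',round(-np.radians(dy),3))
E
python3 -m pendant '[[28.4,-36.3,0,0],[28.4,-36.3,0,0],[28.4,-36.3,0,0],[28.4,-36.3,0,0],[28.4,-36.3,0,0],[28.4,-36.3,0,0],[28.4,-36.3,0,0],[28.4,-36.3,0,0],[28.4,-36.3,0,0],[28.4,-36.3,0,0]]' 1
python3 -m pendant '[[28.4,-36.3,0,0],[28.4,-36.3,0,0],[28.4,-36.3,0,0],[28.4,-36.3,0,0],[28.4,-36.3,0,0],[0,0,0,0],[0,0,0,0]]'
python3 -m pendant '[[0,0,0,-0.14],[0,0,0,-0.14],[0,0,0,-0.14],[0,0,0,-0.14],[0,0,0,-0.14],[0,0,0,-0.14],[0,0,0,-0.14],[0,0,0,-0.14],[0,0,0,0],[0,0,0,0]]'
python3 go.py 0.463 0.013 0.25 90
```

```text
clock: 1.2
eef_pos: [0.4091, -0.209, 0.2188]
ee_rot: [180.0, -0.0, 24.6]
contact_force: [1.1, 0.2, 0.4]
gripper_width: 0.093
clock: 1.9
eef_pos: [0.4624, 0.0143, 0.2185]
ee_rot: [-180.0, 0.0, 24.8]
contact_force: [-0.5, -1.0, 0.5]
gripper_width: 0.0933
clock: 2.9
eef_pos: [0.4622, 0.0119, 0.2185]
ee_rot: [-180.0, 0.0, 88.4]
contact_force: [0.1, -0.1, -0.1]
gripper_width: 0.0931
t 2.9 pos [0.4622 0.0119 0.2185] rot [-1.7998e+02  2.0000e-02  8.8430e+01] w 0.0931 F [ 0.1 -0.1 -0.1]
shift now [  1.1   0.8 -31.5] | after twist [  1.1   0.8 -31.5] | twist -0.027
```

```bash
python3 -m pendant '[[0,0,-30,-0.027],[0,0,0,0],[0,0,0,0],[0,0,0,0]]'
python3 - <<'E'
from h import *
im,m=snap('wrist','w1.png')
E
```

```text
clock: 3.3
eef_pos: [0.462, 0.0131, 0.2481]
ee_rot: [-180.0, 0.0, 90.2]
contact_force: [0.4, -0.4, -0.2]
gripper_width: 0.0929
```

View pics/w1.png

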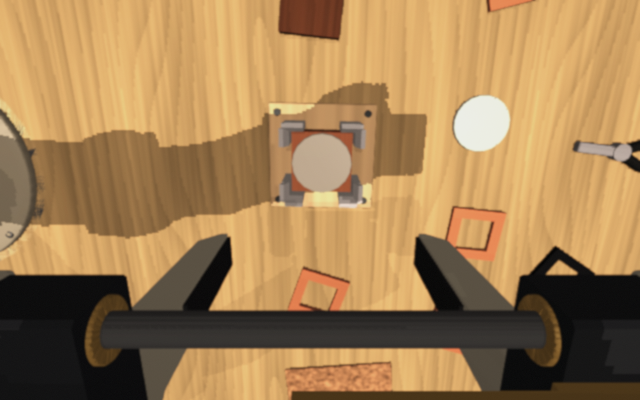

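Wrist view: the fixture fills roughly (268–377, 103–208), with the disc top at (321,162). Zooming in to find its corners.

```bash
python3 -c "
import cv2;i=cv2.imread('pics/w1.png')[90:220,255:390];cv2.imwrite('pics/w1z.png',cv2.resize(i,None,fx=4.4,fy=4.4,interpolation=2))"
```

```text
(no output)
```

View pics/w1z.png

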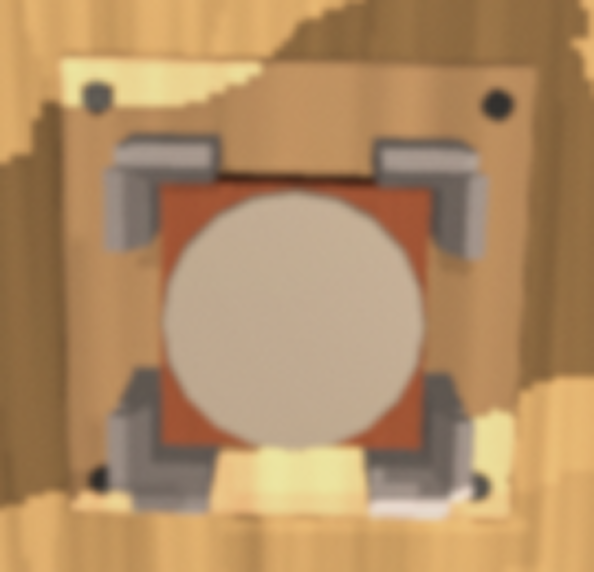

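```bash
cat > q.py <<'E'
from h import *
def quad(m,pts,z,f=1,o=(0,0)):
    w=np.array([ray(m,u/f+o[0],v/f+o[1],z)[:2] for u,v in pts])
    c=w.mean(0)
    e=w[1]-w[0]+w[2]-w[3]   # order TL,TR,BR,BL
    g=w[1]-w[2]+w[0]-w[3]
    print('c',c.round(4),'L',[round(np.linalg.norm(w[i]-w[(i+1)%4]),4) for i in range(4)],'ang',round(np.degrees(np.arctan2(e[1],e[0])),1),round(np.degrees(np.arctan2(g[1],g[0])),1))
E
python3 - <<'E'
from q import *
m=manip.camera_model('wrist'); o=(254.6,89.6)
quad(m,[(62,60),(534,68),(510,518),(72,508)],.012,4.4,o)
quad(m,[(97,98),(497,104),(482,488),(100,480)],.012,4.4,o)
quad(m,[(162,184),(432,190),(424,450),(160,446)],.040,4.4,o)
s=manip.sense();print(s['eef_pos'],s['ee_rot'])
# reference: project of TCP, grasp
print(proj(m,s['eef_pos']))
d=ray(m,295/4.4+o[0],320/4.4+o[1],.048);print(d)
E
```

```text
c [0.4617 0.0187] L [np.float64(0.1172), np.float64(0.1178), np.float64(0.118), np.float64(0.1169)] ang -0.9 89.4
c [0.4616 0.0183] L [np.float64(0.1), np.float64(0.1006), np.float64(0.1024), np.float64(0.0999)] ang -0.7 89.4
c [0.4618 0.0182] L [np.float64(0.0638), np.float64(0.0639), np.float64(0.0654), np.float64(0.0643)] ang -0.8 89.2
[0.46199818 0.01316888 0.24800676] [-1.79941394e+02  1.32404252e-02  9.02576178e+01]
[320.4137702  252.46142163]
[0.46196329 0.01997858 0.048     ]
```

```bash
python3 -m pendant '[[5.2,0.3,40,0.018],[0,0,40,0],[0,0,40,0],[0,0,40,0],[0,0,30,0],[0,0,20,0],[0,0,10,0],[0,0,9,0],[0,0,0,0],[0,0,0,0]]'
python3 go.py 0.4617 0.0184 0.018 89.2
python3 - <<'E'
from h import *
im,m=snap('wrist','w2.png')
E
```

```text
clock: 4.35
eef_pos: [0.4629, 0.0186, 0.0201]
ee_rot: [180.0, 0.0, 89.3]
contact_force: [0.4, -0.5, 0.2]
gripper_width: 0.0929
t 4.35 pos [0.4629 0.0186 0.0201] rot [179.97   0.    89.3 ] w 0.0929 F [ 0.4 -0.5  0.2]
shift now [-0.3 -1.2  2.1] | after twist [-0.3 -1.2  2.1] | twist 0.002
```

View pics/w2.png

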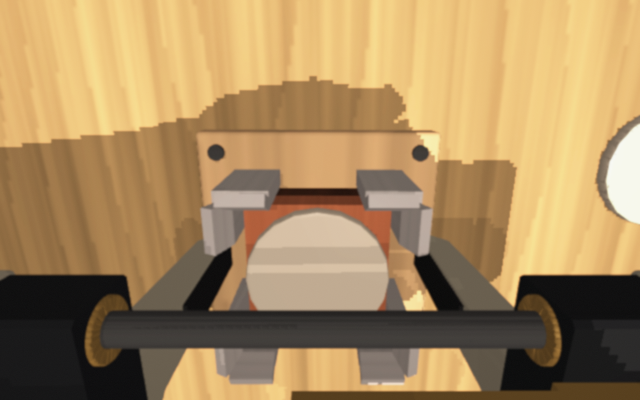

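The fingers straddle the medallion inside the gaps, with the piece about 1 mm left of centre. I'll nudge over and close.

```bash
python3 -m pendant '[[0,-1,1.5,0],[0,0,0,0],[0,0,0,0],[0,0,0,0],[0,0,0,0]]' 0.6 25
python3 -m pendant '[[0,0,0,0],[0,0,0,0],[0,0,0,0],[0,0,0,0],[0,0,0,0]]' 0 25
python3 go.py 0.4617 0.0184 0.018 89.2
```

```text
clock: 4.9
eef_pos: [0.4615, 0.0185, 0.0183]
ee_rot: [-180.0, 0.0, 89.3]
contact_force: [-1.1, 1.0, 4.2]
gripper_width: 0.0642
clock: 5.4
eef_pos: [0.4615, 0.0185, 0.0183]
ee_rot: [-180.0, 0.0, 89.3]
contact_force: [-0.7, -0.4, 5.8]
gripper_width: 0.0638
t 5.4 pos [0.4615 0.0185 0.0183] rot [-1.7999e+02  2.0000e-02  8.9310e+01] w 0.0638 F [-0.7 -0.4  5.8]
shift now [-0.1  0.2  0.3] | after twist [-0.1  0.2  0.3] | twist 0.002
```

```bash
python3 -m pendant '[[0,0,-10,0],[0,0,-20,0],[0,0,-30,0],[0,0,-30,0],[0,0,-30,0],[0,0,-10,0],[0,0,0,0],[0,0,0,0]]'
python3 - <<'E'
from q import *
m=manip.camera_model('top')
quad(m,[(403,213),(451,210),(454,260),(406,262)],.004)
print(m and [ray(m,u,v,z).round(4) for u,v,z in [(340,187,.007),(383,191,.007),(368,246,.007),(250,183,.007)]])
im,_=snap('wrist','w3.png'); im,_=snap('top','t3.png')
E
python3 go.py 0.4874 -0.3575 0.15 89.3
```

```text
clock: 6.2
eef_pos: [0.4613, 0.0183, 0.1474]
ee_rot: [-180.0, 0.0, 89.3]
contact_force: [0.1, -0.6, -3.6]
gripper_width: 0.0638
c [ 0.491  -0.3563] L [np.float64(0.152), np.float64(0.1568), np.float64(0.1499), np.float64(0.1536)] ang -87.0 1.9
[array([ 0.6461, -0.0795,  0.007 ]), array([ 0.6334, -0.2155,  0.007 ]), array([ 0.4598, -0.1658,  0.007 ]), array([0.6587, 0.2061, 0.007 ])]
t 6.3 pos [0.461  0.0185 0.1468] rot [-1.7987e+02  2.0000e-02  8.9320e+01] w 0.0636 F [ 0.3 -0.  -3.5]
shift now [-375.7   30.9   -3.2] | after twist [-375.7   31.    -3.2] | twist 0.0
```

View pics/w3.png

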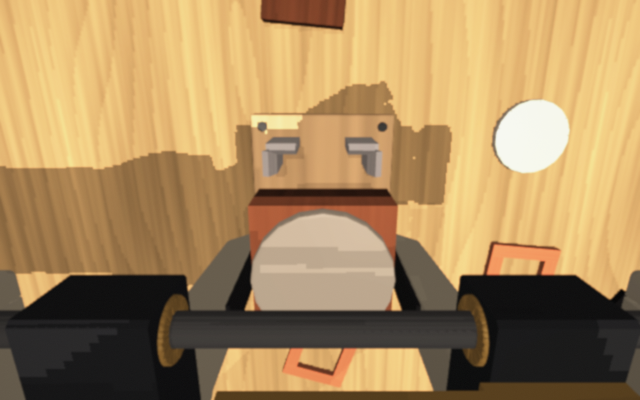

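Medallion is held and level, with the disc visible at (322,265). Carrying it to the mat.

```bash
python3 -m pendant '[[-37.5,3,0,0],[-37.5,3,0,0],[-37.5,3,0,0],[-37.5,3,0,0],[-37.5,3,0,0],[-37.5,3,0,0],[-37.5,3,0,0],[-37.5,3,0,0],[-37.5,3,0,0],[-37.5,3,0,0]]'
python3 -m pendant '[[0,0,30,0],[0,0,30,0],[0,0,30,0],[0,0,20,0],[0,0,13,0],[0,0,5,0],[0,0,4,0],[0,0,0,0],[0,0,0,0]]'
python3 go.py 0.491 -0.357 0.011 89.3
```

```text
clock: 7.3
eef_pos: [0.4866, -0.3577, 0.1462]
ee_rot: [-179.9, -0.1, 89.3]
contact_force: [1.2, 0.9, -3.4]
gripper_width: 0.0638
clock: 8.2
eef_pos: [0.4876, -0.357, 0.0169]
ee_rot: [179.9, 0.0, 89.3]
contact_force: [0.8, -0.8, -3.6]
gripper_width: 0.0635
t 8.2 pos [ 0.4876 -0.357   0.0169] rot [1.7994e+02 4.0000e-02 8.9310e+01] w 0.0635 F [ 0.8 -0.8 -3.6]
shift now [0.  3.4 5.9] | after twist [0.  3.4 5.9] | twist 0.0
```

```bash
python3 -m pendant '[[0,0,3,0],[0,0,2.5,0],[0,0,0,0],[0,0,0,0]]'
python3 go.py 0.491 -0.357 0.011 89.3
```

```text
clock: 8.6
eef_pos: [0.4872, -0.3567, 0.0107]
ee_rot: [-180.0, 0.0, 89.3]
contact_force: [-0.3, -0.1, -3.8]
gripper_width: 0.0638
t 8.6 pos [ 0.4872 -0.3567  0.0107] rot [-180.      0.     89.31] w 0.0638 F [-0.3 -0.1 -3.8]
shift now [-0.2  3.8 -0.3] | after twist [-0.2  3.8 -0.3] | twist 0.0
```

```bash
python3 -m pendant '[[0,0,0.8,0],[0,0,0,0],[0,0,0,0]]'
python3 -m pendant '[[0,0,0,0],[0,0,0,0],[0,0,0,0],[0,0,0,0],[0,0,0,0]]' 1
python3 -m pendant '[[0,0,-20,0],[0,0,-40,0],[0,0,-40,0],[0,0,-40,0],[0,0,-50,0],[0,0,-20,0]]' 1
python3 topm.py; python3 go.py 0.4512 0.1762 0.2 84
python3 - <<'E'
from h import *
snap('wrist','w4.png')
E
```

```text
clock: 8.9
eef_pos: [0.4872, -0.3567, 0.0103]
ee_rot: [180.0, 0.0, 89.3]
contact_force: [-1.2, 0.4, 5.5]
gripper_width: 0.064
clock: 9.4
eef_pos: [0.4872, -0.3567, 0.0097]
ee_rot: [-180.0, -0.0, 89.3]
contact_force: [0.8, 0.7, 0.6]
gripper_width: 0.0924
clock: 10.0
eef_pos: [0.4886, -0.3572, 0.2243]
ee_rot: [179.7, 0.2, 89.3]
contact_force: [0.7, -0.9, -0.8]
gripper_width: 0.0932
copper 74 [448. 179.] [ 0.672  -0.4224] sz [31. 39.] ang 44.5
dark 122 [121.1 168.9] [0.7028 0.6153] sz [36. 60.] ang 60.4
dark 583 [421.2 236.5] [ 0.4893 -0.3312] sz [144. 105.] ang 4.1
dark 400 [258.2 248.6] [0.4513 0.1765] sz [63. 61.] ang 83.7
dark 424 [161.4 275.9] [0.3668 0.475 ] sz [63. 65.] ang 54.3
white 774 [272.  118.3] [0.869 0.138] sz [107.  75.] ang 17.7
white 323 [120.5 133.5] [0.8187 0.624 ] sz [59. 59.] ang 0.0
white 334 [109.5 162. ] [0.7257 0.6548] sz [59. 64.] ang 47.0
white 282 [298. 188.] [0.6424 0.0536] sz [56. 56.] ang 0.0
white 347 [118. 191.] [0.6324 0.6233] sz [62. 62.] ang 0.0
t 10.05 pos [ 0.4892 -0.3577  0.2259] rot [179.64   0.25  89.3 ] w 0.093 F [ 0.8 -0.5  0.6]
shift now [533.4 -44.6  25.9] | after twist [527.  -93.6  25.9] | twist 0.092
```

View pics/w4.png

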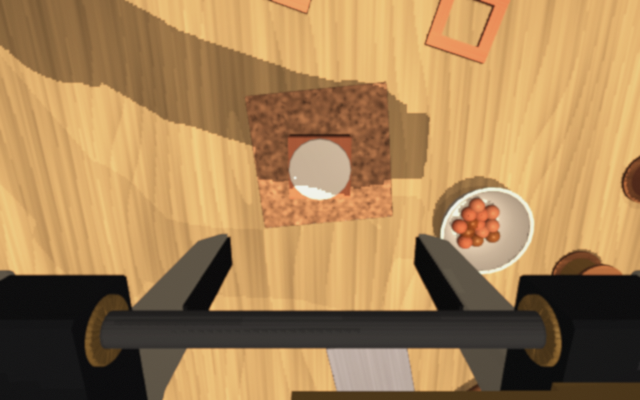

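The medallion stands on the mat at (320,168), close to centre. Next is the back.

```bash
python3 -m pendant '[[44,-3.7,0,0],[44,-3.7,0,0],[44,-3.7,0,0],[44,-3.7,0,0],[44,-3.7,0,0],[44,-3.7,0,0],[44,-3.7,0,0],[44,-3.7,0,0],[44,-3.7,0,0],[44,-3.7,0,0]]'
python3 -m pendant '[[44,-3.7,0,0],[44,-3.7,0,0],[0,0,0,0.09],[0,0,0,0],[0,0,0,0]]'
python3 go.py 0.4512 0.1762 0.2 84
python3 - <<'E'
from h import *
snap('wrist','w5.png')
import cv2;i=cv2.imread('pics/w5.png')[110:240,255:390];cv2.imwrite('pics/w5z.png',cv2.resize(i,None,fx=4.4,fy=4.4,interpolation=2))
E
```

```text
clock: 11.1
eef_pos: [0.4545, 0.0851, 0.2189]
ee_rot: [-179.9, 0.0, 89.3]
contact_force: [0.9, 0.3, -0.0]
gripper_width: 0.0929
clock: 11.6
eef_pos: [0.4487, 0.171, 0.219]
ee_rot: [-179.9, 0.1, 84.3]
contact_force: [0.3, 0.7, 0.2]
gripper_width: 0.093
t 11.6 pos [0.4487 0.171  0.219 ] rot [-1.7992e+02  7.0000e-02  8.4270e+01] w 0.093 F [0.3 0.7 0.2]
shift now [ 5.5  2.  19. ] | after twist [ 5.5  1.9 19. ] | twist 0.005
```

View pics/w5.png

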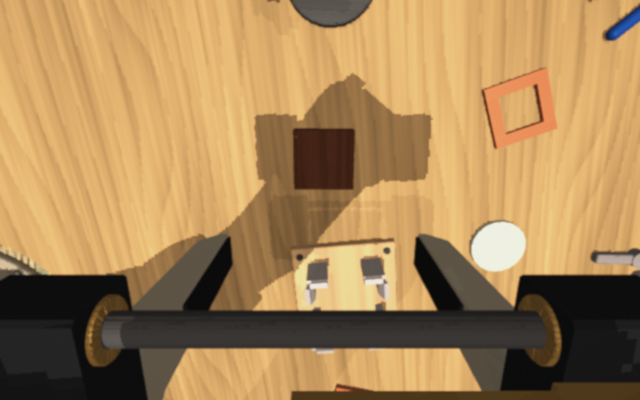

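View pics/w5z.png

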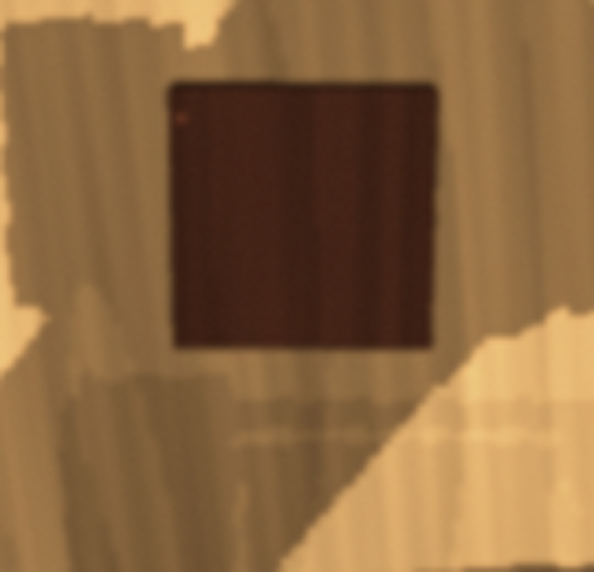

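```bash
python3 - <<'E'
from q import *
m=manip.camera_model('wrist'); o=(254.6,109.6)
quad(m,[(170,91),(437,91),(431,347),(176,347)],.014,4.4,o)
E
python3 go.py 0.4512 0.1762 0.006 84
```

```text
c [0.4516 0.1786] L [np.float64(0.0625), np.float64(0.0621), np.float64(0.0625), np.float64(0.0621)] ang -5.7 84.3
t 11.65 pos [0.4489 0.1707 0.2192] rot [-1.7994e+02  6.0000e-02  8.4210e+01] w 0.0932 F [-0.6  0.2 -0.3]
shift now [  5.7   1.7 213.2] | after twist [  5.7   1.7 213.2] | twist 0.004
```

```bash
python3 -m pendant '[[8,2,40,0],[0,0,40,0],[0,0,40,0],[0,0,35,0],[0,0,25,0],[0,0,15,0],[0,0,10,0],[0,0,0,0],[0,0,0,0]]'
python3 go.py 0.4516 0.1786 0.006 84.3
```

```text
clock: 12.55
eef_pos: [0.4522, 0.1792, 0.0151]
ee_rot: [180.0, 0.0, 84.1]
contact_force: [-0.3, -0.3, 0.1]
gripper_width: 0.0928
t 12.55 pos [0.4522 0.1792 0.0151] rot [179.99   0.    84.14] w 0.0928 F [-0.3 -0.3  0.1]
shift now [-0.7 -0.5  9.1] | after twist [-0.7 -0.5  9.1] | twist -0.003
```

```bash
python3 -m pendant '[[-0.7,-0.5,5,0],[0,0,4,0],[0,0,0,0],[0,0,0,0]]'
python3 -m pendant '[[0,0,0,0],[0,0,0,0],[0,0,0,0],[0,0,0,0],[0,0,0,0],[0,0,0,0],[0,0,0,0]]' 0 25
python3 go.py 0.4516 0.1786 0.006 84.3
```

```text
clock: 12.95
eef_pos: [0.4514, 0.1789, 0.0059]
ee_rot: [180.0, 0.0, 84.2]
contact_force: [-0.6, 0.0, 0.3]
gripper_width: 0.093
clock: 13.65
eef_pos: [0.4514, 0.1789, 0.0058]
ee_rot: [-180.0, 0.0, 84.2]
contact_force: [-0.6, 0.2, 2.1]
gripper_width: 0.0639
t 13.65 pos [0.4514 0.1789 0.0058] rot [-180.      0.     84.16] w 0.0639 F [-0.6  0.2  2.1]
shift now [-0.3  0.3 -0.2] | after twist [-0.3  0.3 -0.2] | twist -0.002
```

```bash
python3 -m pendant '[[0,0,-10,0],[0,0,-30,0],[0,0,-40,0],[0,0,-35,0],[0,0,0,-0.088],[0,0,0,0],[0,0,0,0]]'
python3 go.py 0.4617 0.0184 0.12 89.2
```

```text
clock: 14.35
eef_pos: [0.4512, 0.1784, 0.1209]
ee_rot: [-180.0, 0.0, 89.0]
contact_force: [0.9, -0.1, -0.1]
gripper_width: 0.0637
t 14.35 pos [0.4512 0.1784 0.1209] rot [-1.7998e+02  1.0000e-02  8.9050e+01] w 0.0637 F [ 0.9 -0.1 -0.1]
shift now [-159.8   13.2    0.9] | after twist [-159.9   12.8    0.9] | twist -0.003
```

```bash
python3 -m pendant '[[-32,2.6,0,-0.003],[-32,2.6,0,0],[-32,2.6,0,0],[-32,2.6,0,0],[-32,2.6,0,0],[0,0,0,0],[0,0,0,0]]'
python3 go.py 0.4617 0.0184 0.12 89.2
python3 - <<'E'
from h import *
snap('wrist','w6.png')
E
```

```text
clock: 15.05
eef_pos: [0.4621, 0.0185, 0.1202]
ee_rot: [-179.9, -0.0, 89.2]
contact_force: [-0.2, 0.1, 0.0]
gripper_width: 0.0631
t 15.05 pos [0.4621 0.0185 0.1202] rot [-1.7991e+02 -1.0000e-02  8.9210e+01] w 0.0631 F [-0.2  0.1  0. ]
shift now [-0.1 -0.4  0.2] | after twist [-0.1 -0.4  0.2] | twist 0.0
```

View pics/w6.png

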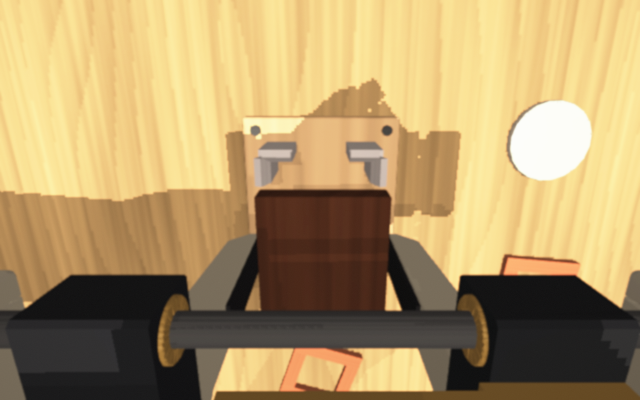

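```bash
python3 - <<'E'
from h import *
m=manip.camera_model('wrist'); s=manip.sense(); z=s['eef_pos'][2]+.008
for p in [(258,196),(389,195)]: print(ray(m,*p,z)-s['eef_pos'])
E
python3 -m pendant '[[0,-0.4,30,0],[0,0,25,0],[0,0,10,0],[0,0,5,0],[0,0,5,0],[0,0,5,0],[0,0,5,0],[0,0,5,0],[0,0,0,0],[0,0,0,0]]'
```

```text
[-0.0283333   0.03264168  0.008     ]
[0.03205871 0.03245646 0.008     ]
clock: 16.1
eef_pos: [0.4619, 0.0187, 0.0307]
ee_rot: [-180.0, 0.0, 89.4]
contact_force: [-2.3, -0.2, -1.7]
gripper_width: 0.0638
```

```bash
python3 -m pendant '[[0,0,4,0],[0,0,4,0],[0,0,4,0],[0,0,0.5,0],[0,0,0,0],[0,0,0,0]]'
python3 go.py 0.4617 0.0184 0.018 89.2
```

```text
clock: 16.7
eef_pos: [0.462, 0.0187, 0.0183]
ee_rot: [-180.0, 0.0, 89.4]
contact_force: [-3.2, 0.1, 2.3]
gripper_width: 0.0636
t 16.7 pos [0.462  0.0187 0.0183] rot [-1.7999e+02  2.0000e-02  8.9380e+01] w 0.0636 F [-3.2  0.1  2.3]
shift now [-0.3 -0.3  0.3] | after twist [-0.3 -0.3  0.3] | twist 0.003
```

```bash
python3 -m pendant '[[0,-0.6,0.3,0],[0,0,0,0],[0,0,0,0]]'
python3 -m pendant '[[0,0,0,0],[0,0,0,0],[0,0,0,0],[0,0,0,0],[0,0,0,0]]' 1
python3 -m pendant '[[0,0,-20,0],[0,0,-40,0],[0,0,-50,0],[0,0,-50,0],[0,0,-40,0],[0,0,0,0],[0,0,0,0]]'
python3 - <<'E'
from h import *
snap('wrist','w7.png')
import cv2;i=cv2.imread('pics/w7.png')[80:230,245:395];cv2.imwrite('pics/w7z.png',cv2.resize(i,None,fx=4,fy=4,interpolation=2))
print(manip.sense()['eef_pos'],manip.sense()['ee_rot'])
E
```

```text
clock: 17.0
eef_pos: [0.462, 0.0187, 0.0181]
ee_rot: [180.0, -0.0, 89.4]
contact_force: [-1.3, 0.1, 3.1]
gripper_width: 0.0637
clock: 17.5
eef_pos: [0.4616, 0.0189, 0.018]
ee_rot: [180.0, -0.0, 89.4]
contact_force: [0.4, 0.0, -0.7]
gripper_width: 0.0926
clock: 18.2
eef_pos: [0.4618, 0.0183, 0.2187]
ee_rot: [179.9, 0.0, 89.3]
contact_force: [-0.9, -0.0, -0.1]
gripper_width: 0.0932
[0.46114798 0.01823851 0.21765812] [-1.79989809e+02  3.32386868e-02  8.93334336e+01]
```

View pics/w7.png

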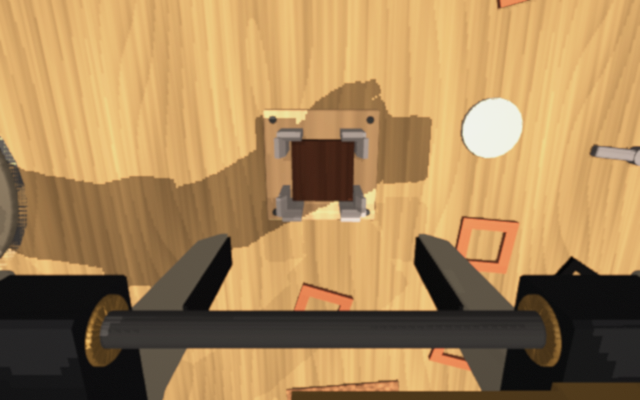

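View pics/w7z.png

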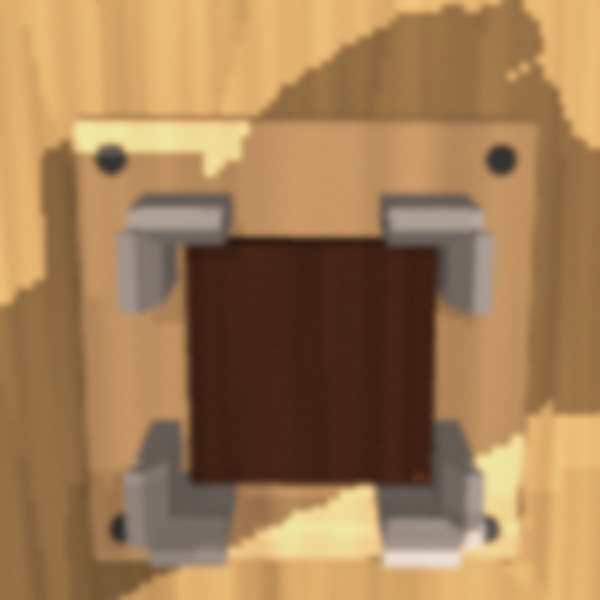

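Back is seated squarely (zoom 190–435 × 240–485, between all four guides). On to the frame at (0.460,-0.166).

```bash
python3 -m pendant '[[-46,0,0,0],[-46,0,0,0],[-46,0,0,0],[-46,0,0,0],[0,0,0,0],[0,0,0,0]]'
cat > fr.py <<'E'
import sys; from q import *
m=manip.camera_model('wrist'); 
s=manip.sense(); im,m=snap('wrist',sys.argv[1]); zt=float(sys.argv[2]) if len(sys.argv)>2 else .007
hsv=cv2.cvtColor(im,cv2.COLOR_RGB2HSV); H,S,V=[hsv[...,i].astype(int) for i in range(3)]
mask=((H<11)|(H>175))&(S>120)&(V>110)
mask=mask.astype(np.uint8)
n,l,st,c=cv2.connectedComponentsWithStats(mask)
print('t',s['clock'],'tcp',s['eef_pos'].round(4),s['ee_rot'].round(2))
for i in range(1,n):
    if st[i,4]<600: continue
    x,y,w,h=st[i,:4]
    if y+h>=305 or y<=0: continue
    cs,_=cv2.findContours((l==i).astype(np.uint8),cv2.RETR_CCOMP,cv2.CHAIN_APPROX_NONE)
    def R(cn):
        k=cn[:,0].astype(float); W=np.array([ray(m,u,v,zt)[:2] for u,v in k]).astype(np.float32)*1000
        r=cv2.minAreaRect(W); return np.round(np.array(r[0])/1000,4),np.round(r[1],1),round(r[2]%90,1)
    cs=sorted(cs,key=cv2.contourArea)[::-1]
    print((x,y,w,h),'outer',*R(cs[0]),*(('inner',)+R(cs[1]) if len(cs)>1 and cv2.contourArea(cs[1])>300 else ()))
E
python3 fr.py w8.png
```

```text
clock: 18.85
eef_pos: [0.4586, -0.1657, 0.2163]
ee_rot: [-179.8, -0.1, 89.2]
contact_force: [1.0, 0.8, -0.4]
gripper_width: 0.0932
t 18.85 tcp [ 0.4586 -0.1657  0.2163] [-1.7984e+02 -8.0000e-02  8.9250e+01]
(np.int32(286), np.int32(131), np.int32(73), np.int32(62)) outer [ 0.458  -0.1651] [62.7 63. ] 71.3
```

View pics/w8.png

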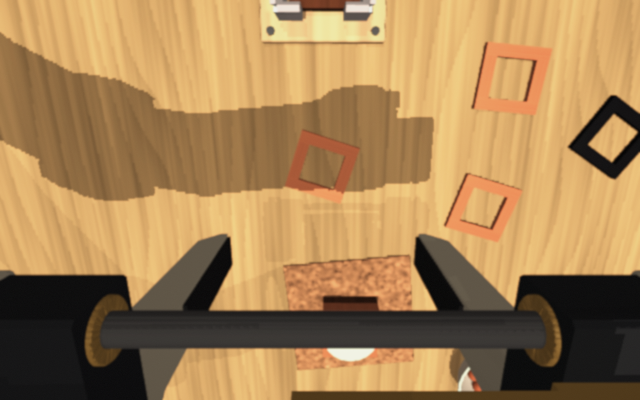

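```bash
python3 -m pendant '[[0,0,0,0.104],[0,0,0,0.105],[0,0,0,0.105],[0,0,0,0],[0,0,0,0]]'
python3 fr.py w9.png; python3 -c "
import cv2;i=cv2.imread('pics/w9.png')[100:230,255:385];cv2.imwrite('pics/w9z.png',cv2.resize(i,None,fx=4,fy=4,interpolation=2))"
```

```text
clock: 19.4
eef_pos: [0.4596, -0.1637, 0.2178]
ee_rot: [-180.0, -0.0, 71.7]
contact_force: [-0.8, -0.5, 0.5]
gripper_width: 0.0926
t 19.4 tcp [ 0.4596 -0.1637  0.2178] [-179.97   -0.     71.71]
(np.int32(292), np.int32(140), np.int32(59), np.int32(55)) outer [ 0.4582 -0.1639] [59.2 63.1] 71.7
```

View pics/w9z.png

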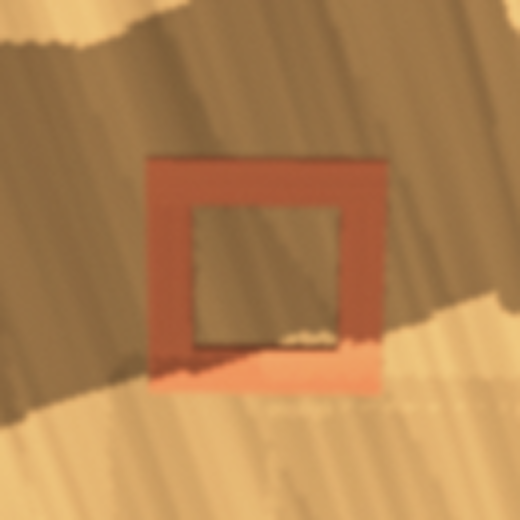

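```bash
sed -i 's/H<11/H<13/' fr.py; python3 - <<'E'
from q import *
m=manip.camera_model('wrist'); o=(254.6,99.6)
quad(m,[(147,160),(388,160),(382,392),(149,391)],.007,4,o)
E
python3 go.py .4585 -.1652 .003 71.5; python3 fr.py w9.png
```

```text
c [ 0.4581 -0.1661] L [np.float64(0.0634), np.float64(0.0638), np.float64(0.0642), np.float64(0.0635)] ang -18.4 71.2
t 19.45 pos [ 0.4596 -0.164   0.2178] rot [-179.97   -0.     71.66] w 0.0933 F [ 0.1 -0.3  0. ]
shift now [ -1.4  -0.6 214.8] | after twist [ -1.4  -0.6 214.8] | twist 0.003
t 19.45 tcp [ 0.4596 -0.164   0.2178] [-179.97   -0.     71.66]
(np.int32(460), np.int32(129), np.int32(68), np.int32(60)) outer [ 0.6354 -0.2135] [63.9 65.5] 72.2 inner [ 0.6356 -0.2134] [41.1 42.2] 71.7
(np.int32(291), np.int32(139), np.int32(61), np.int32(59)) outer [ 0.4579 -0.1655] [63.7 64.5] 71.7 inner [ 0.458  -0.1656] [40.7 41.4] 71.7
```

```bash
python3 -m pendant '[[-2,-1,40,0],[0,0,40,0],[0,0,40,0],[0,0,35,0],[0,0,25,0],[0,0,15,0],[0,0,10,0],[0,0,0,0],[0,0,0,0]]'
python3 go.py .458 -.1656 .003 71.6
```

```text
clock: 20.4
eef_pos: [0.4581, -0.1667, 0.0133]
ee_rot: [180.0, -0.0, 71.4]
contact_force: [-0.0, 0.2, -0.2]
gripper_width: 0.0929
t 20.4 pos [ 0.4581 -0.1667  0.0133] rot [179.99  -0.    71.42] w 0.0929 F [-0.   0.2 -0.2]
shift now [ 1.  -0.5 10.3] | after twist [ 1.  -0.5 10.3] | twist -0.003
```

```bash
python3 -m pendant '[[1,-0.5,6,0],[0,0,4,0],[0,0,0,0],[0,0,0,0]]'
python3 -m pendant '[[0,0,0,0],[0,0,0,0],[0,0,0,0],[0,0,0,0],[0,0,0,0],[0,0,0,0]]' 0 25
python3 go.py .458 -.1656 .003 71.6
python3 -m pendant '[[0,0,-10,0],[0,0,-30,0],[0,0,-40,0],[0,0,-30,0],[0,0,0,-0.104],[0,0,0,-0.104],[0,0,0,-0.104],[0,0,0,0],[0,0,0,0]]'
python3 go.py .4617 .0184 .115 89.2
python3 - <<'E'
from h import *
snap('wrist','w10.png')
E
```

```text
clock: 20.8
eef_pos: [0.4577, -0.1657, 0.0031]
ee_rot: [-180.0, 0.0, 71.4]
contact_force: [0.5, -0.5, -0.4]
gripper_width: 0.0931
clock: 21.4
eef_pos: [0.4577, -0.1657, 0.0031]
ee_rot: [-180.0, 0.0, 71.4]
contact_force: [0.3, 0.2, 1.9]
gripper_width: 0.0637
t 21.4 pos [ 0.4577 -0.1657  0.0031] rot [-1.800e+02  1.000e-02  7.138e+01] w 0.0637 F [0.3 0.2 1.9]
shift now [0.2 0.2 0.1] | after twist [0.2 0.2 0.1] | twist -0.004
clock: 22.3
eef_pos: [0.4575, -0.1658, 0.1133]
ee_rot: [-180.0, -0.0, 89.1]
contact_force: [1.2, 0.9, -1.7]
gripper_width: 0.0632
t 22.3 pos [ 0.4575 -0.1658  0.1133] rot [-180.     -0.     89.07] w 0.0632 F [ 1.2  0.9 -1.7]
shift now [184.3   1.2  -1.7] | after twist [184.3   1.6  -1.7] | twist -0.002
```

View pics/w10.png

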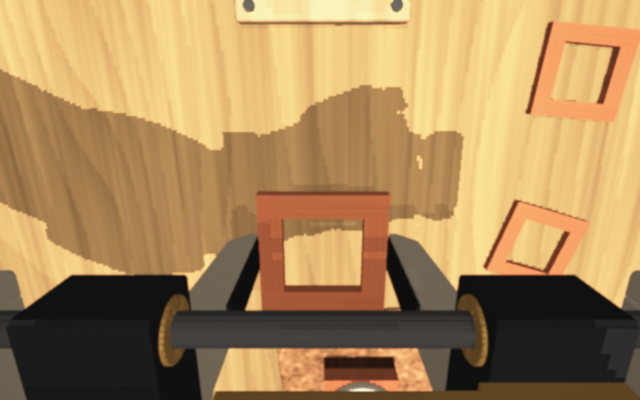

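Frame is held square, at (257–389, 192–310). Carrying it to the pocket.

```bash
python3 -m pendant '[[46,0.3,0,-0.002],[46,0.3,0,0],[46,0.3,0,0],[46,0.3,0,0],[0,0,0,0],[0,0,0,0]]'
python3 go.py .4615 .0184 .115 89.2
```

```text
clock: 22.95
eef_pos: [0.461, 0.0197, 0.1131]
ee_rot: [-180.0, 0.0, 89.5]
contact_force: [0.3, -1.2, -1.1]
gripper_width: 0.0633
t 22.95 pos [0.461  0.0197 0.1131] rot [-1.7999e+02  1.0000e-02  8.9500e+01] w 0.0633 F [ 0.3 -1.2 -1.1]
shift now [-1.3  0.6 -1.9] | after twist [-1.3  0.6 -1.9] | twist 0.005
```

```bash
python3 -m pendant '[[-1.2,0.6,20,0.005],[0,0,25,0],[0,0,10,0],[0,0,5,0],[0,0,5,0],[0,0,5,0],[0,0,5,0],[0,0,5,0],[0,0,0,0],[0,0,0,0]]'
python3 go.py .4615 .0184 .029 89.2
```

```text
clock: 23.95
eef_pos: [0.4617, 0.0172, 0.0328]
ee_rot: [-180.0, -0.0, 89.1]
contact_force: [0.1, 2.2, -3.4]
gripper_width: 0.0633
t 23.95 pos [0.4617 0.0172 0.0328] rot [-179.99   -0.     89.1 ] w 0.0633 F [ 0.1  2.2 -3.4]
shift now [ 1.2 -0.3  3.8] | after twist [ 1.2 -0.3  3.8] | twist -0.002
```

```bash
python3 -m pendant '[[1.2,0,2,0],[0,0,1.2,0],[0,0,0,0],[0,0,0,0]]'
python3 go.py .4615 .0184 .029 89.2
```

```text
clock: 24.35
eef_pos: [0.4617, 0.0175, 0.0299]
ee_rot: [180.0, 0.1, 89.0]
contact_force: [1.0, -2.9, 3.3]
gripper_width: 0.0636
t 24.35 pos [0.4617 0.0175 0.0299] rot [1.800e+02 6.000e-02 8.903e+01] w 0.0636 F [ 1.  -2.9  3.3]
shift now [ 0.9 -0.3  0.9] | after twist [ 0.9 -0.3  0.9] | twist -0.003
```

```bash
python3 -m pendant '[[-0.5,0,0,0],[0,0,0,0],[0,0,0,0],[0,0,0,0],[0,0,0,0],[0,0,0,0]]' 1
python3 -m pendant '[[0,0,-20,0],[0,0,-40,0],[0,0,-50,0],[0,0,-50,0],[0,0,-28,0],[0,0,0,0],[0,0,0,0]]'
python3 - <<'E'
from h import *
snap('wrist','w11.png')
import cv2;i=cv2.imread('pics/w11.png')[80:230,245:395];cv2.imwrite('pics/w11z.png',cv2.resize(i,None,fx=4,fy=4,interpolation=2))
print(manip.sense()['eef_pos'],manip.sense()['ee_rot'])
E
sed -i 's/H<11/H<13/' topm.py; python3 topm.py | grep cop
```

```text
clock: 24.95
eef_pos: [0.4617, 0.0178, 0.0298]
ee_rot: [-180.0, -0.0, 89.1]
contact_force: [-1.0, -0.3, -0.4]
gripper_width: 0.0927
clock: 25.65
eef_pos: [0.4617, 0.0173, 0.218]
ee_rot: [179.9, 0.0, 89.0]
contact_force: [-0.3, 0.0, -0.0]
gripper_width: 0.0931
[0.461156   0.0173149  0.21713872] [-1.79956973e+02  2.96792537e-02  8.90560229e+01]
copper 42 [242.  179.5] [0.67   0.2317] sz [28. 19.] ang 0.0
copper 92 [448.1 178.6] [ 0.6733 -0.4227] sz [30. 42.] ang 39.5
```

View pics/w11z.png

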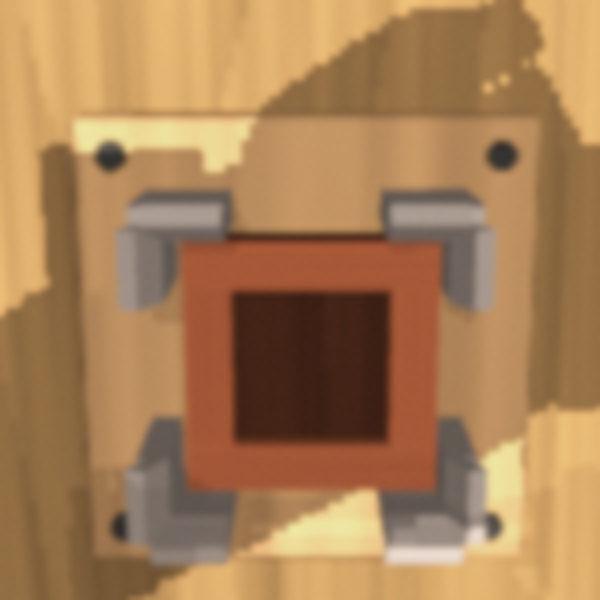

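View pics/top_l.png

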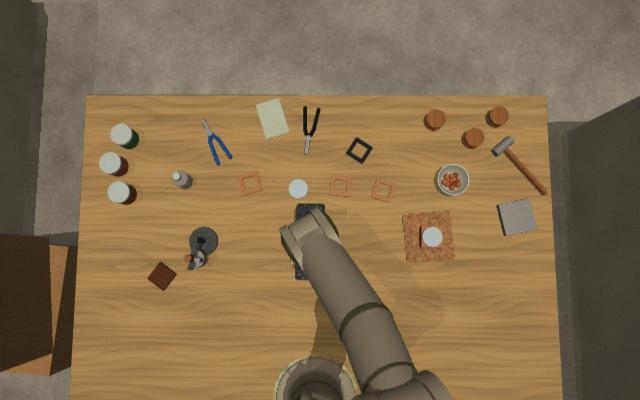

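```bash
python3 -m pendant '[[-18.5,37,0,0],[-18.5,37,0,0],[-18.5,37,0,0],[-18.5,37,0,0],[-18.5,37,0,0],[0,0,0,0],[0,0,0,0]]'
python3 fr.py w12.png
```

```text
clock: 26.45
eef_pos: [0.6446, -0.0774, 0.2151]
ee_rot: [-179.8, -0.1, 89.1]
contact_force: [0.0, 0.2, -0.2]
gripper_width: 0.0928
t 26.45 tcp [ 0.6446 -0.0774  0.2151] [-1.7978e+02 -5.0000e-02  8.9080e+01]
(np.int32(85), np.int32(39), np.int32(79), np.int32(74)) outer [0.4498 0.0179] [69.1 70.6] 89.0 inner [0.4491 0.018 ] [41.7 41.9] 89.1
(np.int32(296), np.int32(135), np.int32(65), np.int32(62)) outer [ 0.65   -0.0776] [65.  64.3] 84.0 inner [ 0.6498 -0.0772] [40.3 41.1] 83.8
```

View pics/w12.png

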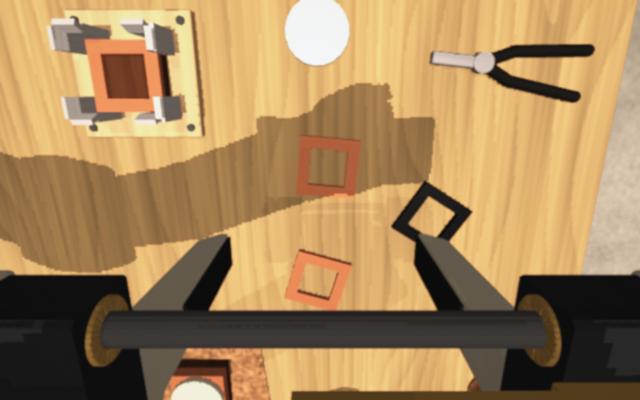

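```bash
python3 -m pendant '[[0,0,0,0.089],[0.6,5.4,0,0],[0,0,0,0],[0,0,0,0],[0,0,0,0]]'
python3 fr.py w13.png; python3 go.py .65 -.0775 .003 84
```

```text
clock: 27.0
eef_pos: [0.6503, -0.0774, 0.2178]
ee_rot: [-180.0, 0.0, 84.1]
contact_force: [-0.2, -0.2, -0.8]
gripper_width: 0.0931
t 27.0 tcp [ 0.6503 -0.0774  0.2178] [-1.7999e+02  1.0000e-02  8.4060e+01]
(np.int32(72), np.int32(59), np.int32(81), np.int32(74)) outer [0.449  0.0181] [69.6 70.6] 89.0 inner [0.4484 0.0184] [41.7 41.6] 88.6
(np.int32(291), np.int32(137), np.int32(61), np.int32(59)) outer [ 0.65   -0.0773] [63.5 64.3] 84.1 inner [ 0.6499 -0.0769] [39.4 41. ] 84.1
t 27.05 pos [ 0.6504 -0.0776  0.2178] rot [-1.7999e+02  1.0000e-02  8.4040e+01] w 0.0928 F [-0.1  0.4  0.3]
shift now [  0.   -0.4 214.8] | after twist [  0.   -0.4 214.8] | twist 0.001
```

```bash
python3 -m pendant '[[0,-0.4,40,0],[0,0,40,0],[0,0,40,0],[0,0,35,0],[0,0,25,0],[0,0,15,0],[0,0,10,0],[0,0,0,0],[0,0,0,0]]'
python3 go.py .65 -.0773 .003 84.1
```

```text
clock: 27.95
eef_pos: [0.6508, -0.0775, 0.0137]
ee_rot: [179.9, -0.0, 84.0]
contact_force: [0.2, -0.3, 0.7]
gripper_width: 0.093
t 27.95 pos [ 0.6508 -0.0775  0.0137] rot [ 1.7993e+02 -1.0000e-02  8.3990e+01] w 0.093 F [ 0.2 -0.3  0.7]
shift now [ 0.1 -0.9 10.7] | after twist [ 0.1 -0.9 10.7] | twist -0.002
```

```bash
python3 -m pendant '[[0,-0.7,6,0],[0,0,4.3,0],[0,0,0,0],[0,0,0,0]]'
python3 -m pendant '[[0,0,0,0],[0,0,0,0],[0,0,0,0],[0,0,0,0],[0,0,0,0],[0,0,0,0]]' 0 25
python3 go.py .65 -.0773 .003 84.1
python3 -m pendant '[[0,0,-10,0],[0,0,-30,0],[0,0,-40,0],[0,0,-35,0],[0,0,0,-0.089],[0,0,0,0],[0,0,0,0]]'
python3 go.py .4615 .0183 .115 89.2
```

```text
clock: 28.35
eef_pos: [0.6495, -0.0775, 0.0026]
ee_rot: [180.0, 0.0, 84.0]
contact_force: [0.3, -1.1, 1.1]
gripper_width: 0.093
clock: 28.95
eef_pos: [0.6495, -0.0775, 0.0025]
ee_rot: [-180.0, 0.0, 84.0]
contact_force: [-0.4, -0.6, 0.4]
gripper_width: 0.0633
t 28.95 pos [ 0.6495 -0.0775  0.0025] rot [-180.      0.     83.98] w 0.0633 F [-0.4 -0.6  0.4]
shift now [ 0.3  0.5 -0.5] | after twist [ 0.3  0.5 -0.5] | twist -0.002
clock: 29.65
eef_pos: [0.6489, -0.0778, 0.1173]
ee_rot: [-179.9, 0.0, 88.9]
contact_force: [0.4, 0.8, -1.8]
gripper_width: 0.0633
t 29.65 pos [ 0.6489 -0.0778  0.1173] rot [-179.95    0.     88.94] w 0.0633 F [ 0.4  0.8 -1.8]
shift now [  92.6 -189.2    2.3] | after twist [  93.5 -188.8    2.3] | twist -0.004
```

```bash
python3 -m pendant '[[18.5,-37.8,0,-0.004],[18.5,-37.8,0,0],[18.5,-37.8,0,0],[18.5,-37.8,0,0],[18.5,-37.8,0,0],[0,0,0,0],[0,0,0,0]]'
python3 go.py .4615 .0183 .115 89.2
python3 - <<'E'
from h import *
snap('wrist','w14.png')
E
```

```text
clock: 30.35
eef_pos: [0.4612, 0.0177, 0.1174]
ee_rot: [-180.0, 0.0, 89.3]
contact_force: [0.7, -0.0, -1.1]
gripper_width: 0.0635
t 30.35 pos [0.4612 0.0177 0.1174] rot [-1.7995e+02  2.0000e-02  8.9320e+01] w 0.0635 F [ 0.7 -0.  -1.1]
shift now [0.6 0.3 2.4] | after twist [0.6 0.3 2.4] | twist 0.002
```

View pics/w14.png

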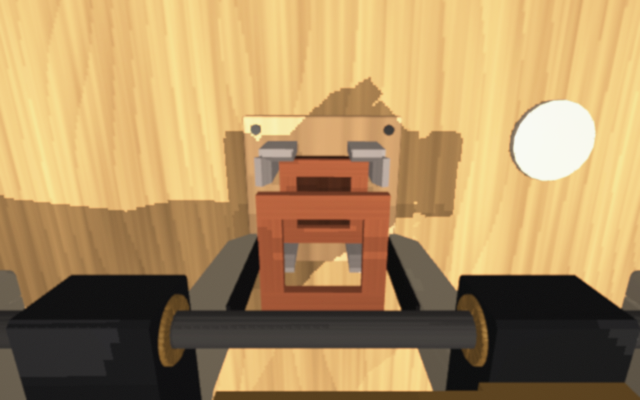

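```bash
python3 -m pendant '[[0.6,0.3,20,0],[0,0,20,0],[0,0,15,0],[0,0,5,0],[0,0,5,0],[0,0,5,0],[0,0,5,0],[0,0,3,0],[0,0,0,0],[0,0,0,0]]'
python3 go.py .4615 .0183 .0355 89.2
```

```text
clock: 31.4
eef_pos: [0.462, 0.018, 0.0396]
ee_rot: [-180.0, 0.0, 89.3]
contact_force: [-0.9, 0.4, -2.4]
gripper_width: 0.0635
t 31.4 pos [0.462  0.018  0.0396] rot [-1.800e+02  1.000e-02  8.931e+01] w 0.0635 F [-0.9  0.4 -2.4]
shift now [ 0.3 -0.5  4.1] | after twist [ 0.3 -0.5  4.1] | twist 0.002
```

```bash
python3 -m pendant '[[0.2,-0.4,2,0],[0,0,1.7,0],[0,0,0,0],[0,0,0,0]]'
python3 go.py .4615 .0183 .0355 89.2
```

```text
clock: 31.8
eef_pos: [0.462, 0.0183, 0.0358]
ee_rot: [180.0, -0.0, 89.3]
contact_force: [-0.8, 0.5, -1.6]
gripper_width: 0.0637
t 31.8 pos [0.462  0.0183 0.0358] rot [ 1.7997e+02 -1.0000e-02  8.9320e+01] w 0.0637 F [-0.8  0.5 -1.6]
shift now [ 0.  -0.5  0.3] | after twist [-0.  -0.5  0.3] | twist 0.002
```

```bash
python3 -m pendant '[[0,-0.2,0.6,0],[0,0,0,0],[0,0,0,0]]'
python3 -m pendant '[[0,0,0,0],[0,0,0,0],[0,0,0,0],[0,0,0,0],[0,0,0,0],[0,0,0,0]]' 1
python3 -m pendant '[[0,0,-20,0],[0,0,-40,0],[0,0,-50,0],[0,0,-50,0],[0,0,-22,0],[0,0,0,0],[0,0,0,0]]'
python3 - <<'E'
from h import *
snap('wrist','w15.png')
import cv2;i=cv2.imread('pics/w15.png')[80:230,245:395];cv2.imwrite('pics/w15z.png',cv2.resize(i,None,fx=4,fy=4,interpolation=2))
E
python3 go.py .6355 -.2135 .215 72
```

```text
clock: 32.1
eef_pos: [0.4619, 0.0183, 0.0354]
ee_rot: [179.9, -0.0, 89.3]
contact_force: [0.6, 0.7, 3.0]
gripper_width: 0.0633
clock: 32.7
eef_pos: [0.4614, 0.0182, 0.0352]
ee_rot: [-180.0, 0.0, 89.3]
contact_force: [1.0, 0.5, 0.7]
gripper_width: 0.093
clock: 33.4
eef_pos: [0.4613, 0.0177, 0.2172]
ee_rot: [180.0, 0.0, 89.3]
contact_force: [-0.1, -0.5, 0.5]
gripper_width: 0.0931
t 33.45 pos [0.4609 0.0177 0.2165] rot [-1.7995e+02  3.0000e-02  8.9290e+01] w 0.0931 F [-0.3 -0.2 -0.1]
shift now [-229.1  177.5    1.5] | after twist [-166.   237.5    1.5] | twist 0.302
```

View pics/w15z.png

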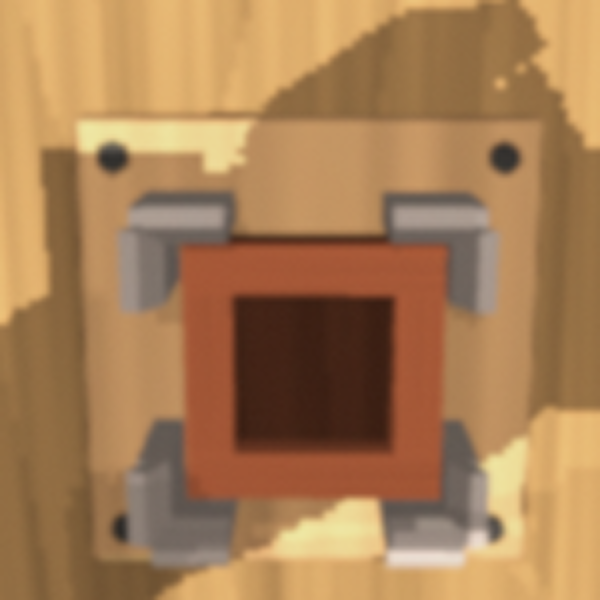

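Second frame is stacked square. Now the third.

```bash
python3 -m pendant '[[-38.2,29.6,0,0],[-38.2,29.6,0,0],[-38.2,29.6,0,0],[-38.2,29.6,0,0],[-38.2,29.6,0,0],[-38.2,29.6,0,0],[0,0,0,0.1],[0,0,0,0.1],[0,0,0,0.1]]'
python3 -m pendant '[[0,0,0,0],[0,0,0,0]]'
python3 fr.py w16.png;python3 go.py .6355 -.2135 .003 72
```

```text
clock: 34.35
eef_pos: [0.6356, -0.2129, 0.2141]
ee_rot: [-179.8, 0.0, 71.9]
contact_force: [0.5, 0.3, -0.3]
gripper_width: 0.0931
clock: 34.55
eef_pos: [0.6359, -0.2125, 0.2156]
ee_rot: [-179.9, 0.0, 72.3]
contact_force: [-0.1, 1.3, -0.2]
gripper_width: 0.093
t 34.55 tcp [ 0.6359 -0.2125  0.2156] [-1.7987e+02  2.0000e-02  7.2340e+01]
(np.int32(293), np.int32(139), np.int32(62), np.int32(59)) outer [ 0.6366 -0.2144] [63.4 64.5] 72.4 inner [ 0.6364 -0.2144] [40.9 40.2] 73.3
(np.int32(544), np.int32(230), np.int32(57), np.int32(45)) outer [ 0.8801 -0.3945] [55.2 64.5] 72.4
t 34.6 pos [ 0.636  -0.2126  0.216 ] rot [-1.799e+02  1.000e-02  7.232e+01] w 0.093 F [-0.2  0.6 -0.1]
shift now [-1.00e+00 -2.00e-01  2.13e+02] | after twist [-1.00e+00 -2.00e-01  2.13e+02] | twist 0.006
```

View pics/w16.png

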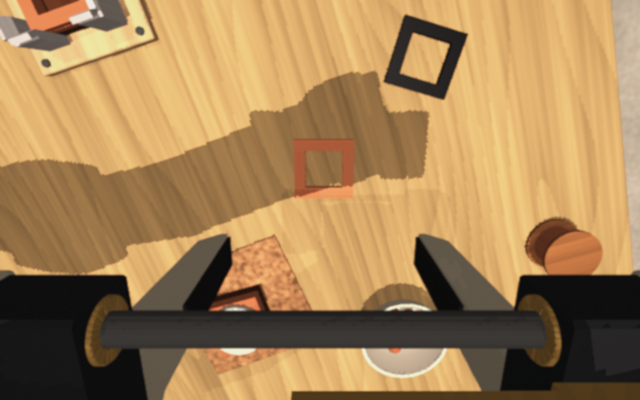

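```bash
python3 -m pendant '[[-1.6,0.8,40,0],[0,0,40,0],[0,0,40,0],[0,0,35,0],[0,0,25,0],[0,0,15,0],[0,0,9,0],[0,0,0,0],[0,0,0,0]]'
python3 go.py .6365 -.2144 .003 72.5
```

```text
clock: 35.5
eef_pos: [0.6372, -0.215, 0.0141]
ee_rot: [179.9, -0.0, 72.1]
contact_force: [0.9, -0.1, -0.0]
gripper_width: 0.0931
t 35.5 pos [ 0.6372 -0.215   0.0141] rot [179.93  -0.    72.14] w 0.0931 F [ 0.9 -0.1 -0. ]
shift now [ 0.3 -0.8 11.1] | after twist [ 0.3 -0.8 11.1] | twist -0.006
```

```bash
python3 -m pendant '[[0.3,-0.6,6,-0.005],[0,0,4.2,0],[0,0,0,0],[0,0,0,0]]'
python3 -m pendant '[[0,0,0,0],[0,0,0,0],[0,0,0,0],[0,0,0,0],[0,0,0,0],[0,0,0,0]]' 0 25
python3 go.py .6365 -.2144 .003 72.4
python3 -m pendant '[[0,0,-10,0],[0,0,-30,0],[0,0,-40,0],[0,0,-35,0],[0,0,0,-0.098],[0,0,0,-0.098],[0,0,0,-0.098],[0,0,0,0],[0,0,0,0]]'
python3 go.py .4615 .0183 .115 89.2
```

```text
clock: 35.9
eef_pos: [0.636, -0.2145, 0.0031]
ee_rot: [-180.0, 0.0, 72.4]
contact_force: [-1.1, -0.5, -0.2]
gripper_width: 0.0928
clock: 36.5
eef_pos: [0.636, -0.2144, 0.003]
ee_rot: [180.0, 0.0, 72.4]
contact_force: [-0.7, 0.1, 1.6]
gripper_width: 0.0635
t 36.5 pos [ 0.636  -0.2144  0.003 ] rot [180.     0.    72.41] w 0.0635 F [-0.7  0.1  1.6]
shift now [0.2 0.4 0. ] | after twist [0.2 0.4 0. ] | twist 0.0
clock: 37.4
eef_pos: [0.6359, -0.2145, 0.1183]
ee_rot: [-180.0, -0.0, 89.1]
contact_force: [1.0, -0.3, -1.6]
gripper_width: 0.0635
t 37.4 pos [ 0.6359 -0.2145  0.1183] rot [-1.800e+02 -1.000e-02  8.908e+01] w 0.0635 F [ 1.  -0.3 -1.6]
shift now [ 230.  -178.1    3.3] | after twist [ 230.3 -177.7    3.3] | twist -0.002
```

```bash
python3 -m pendant '[[38.4,-29.6,0,-0.002],[38.4,-29.6,0,0],[38.4,-29.6,0,0],[38.4,-29.6,0,0],[38.4,-29.6,0,0],[38.4,-29.6,0,0],[0,0,0,0],[0,0,0,0]]'
python3 go.py .4615 .0183 .0425 89.2
python3 - <<'E'
from h import *
snap('wrist','w17.png')
E
```

```text
clock: 38.2
eef_pos: [0.4611, 0.019, 0.1185]
ee_rot: [180.0, 0.0, 89.4]
contact_force: [0.2, -0.5, -1.8]
gripper_width: 0.0632
t 38.2 pos [0.4611 0.019  0.1185] rot [1.7996e+02 2.0000e-02 8.9440e+01] w 0.0632 F [ 0.2 -0.5 -1.8]
shift now [-0.7  0.4 76. ] | after twist [-0.7  0.5 76. ] | twist 0.004
```

View pics/w17.png

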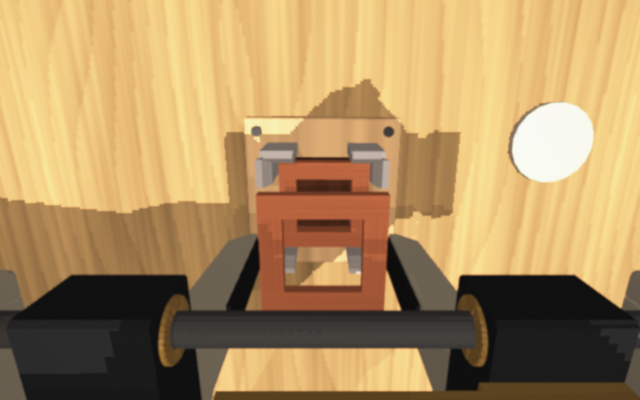

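```bash
python3 -m pendant '[[-0.6,0.4,20,0.003],[0,0,20,0],[0,0,10,0],[0,0,5,0],[0,0,5,0],[0,0,5,0],[0,0,4,0],[0,0,3,0],[0,0,0,0],[0,0,0,0]]'
python3 go.py .4615 .0183 .043 89.2
```

```text
clock: 39.25
eef_pos: [0.4617, 0.0176, 0.0461]
ee_rot: [180.0, -0.0, 89.2]
contact_force: [1.2, 2.0, -2.4]
gripper_width: 0.0636
t 39.25 pos [0.4617 0.0176 0.0461] rot [ 1.7998e+02 -1.0000e-02  8.9210e+01] w 0.0636 F [ 1.2  2.  -2.4]
shift now [ 0.7 -0.2  3.1] | after twist [ 0.7 -0.2  3.1] | twist 0.0
```

```bash
python3 -m pendant '[[0.8,0,2,0],[0,0,1.1,0],[0,0,0,0],[0,0,0,0]]'
python3 go.py .4615 .0183 .043 89.2
```

```text
clock: 39.65
eef_pos: [0.4614, 0.0179, 0.043]
ee_rot: [-180.0, 0.0, 89.2]
contact_force: [0.4, -1.1, 0.9]
gripper_width: 0.0635
t 39.65 pos [0.4614 0.0179 0.043 ] rot [-1.7999e+02  2.0000e-02  8.9180e+01] w 0.0635 F [ 0.4 -1.1  0.9]
shift now [ 0.4  0.1 -0. ] | after twist [ 0.4  0.1 -0. ] | twist -0.0
```

```bash
python3 -m pendant '[[0,0,0,0],[0,0,0,0],[0,0,0,0],[0,0,0,0],[0,0,0,0],[0,0,0,0]]' 1
python3 -m pendant '[[0,0,-20,0],[0,0,-40,0],[0,0,-50,0],[0,0,-45,0],[0,0,-20,0],[0,0,0,0],[0,0,0,0]]'
python3 - <<'E'
from h import *
snap('wrist','w18.png')
import cv2;i=cv2.imread('pics/w18.png')[80:230,245:395];cv2.imwrite('pics/w18z.png',cv2.resize(i,None,fx=4,fy=4,interpolation=2))
E
python3 go.py .6587 .206 .215 76
```

```text
clock: 40.25
eef_pos: [0.4614, 0.0182, 0.0429]
ee_rot: [-180.0, -0.0, 89.2]
contact_force: [0.4, 0.8, -0.2]
gripper_width: 0.0934
clock: 40.95
eef_pos: [0.4613, 0.0177, 0.2178]
ee_rot: [180.0, 0.0, 89.2]
contact_force: [-0.9, -0.4, -0.5]
gripper_width: 0.0929
t 41.0 pos [0.4609 0.0178 0.2171] rot [-1.7994e+02  3.0000e-02  8.9180e+01] w 0.0934 F [-0.7 -0.6 -0.2]
shift now [191.  195.1   2.1] | after twist [230.5 146.4   2.1] | twist 0.23
```

View pics/w18.png

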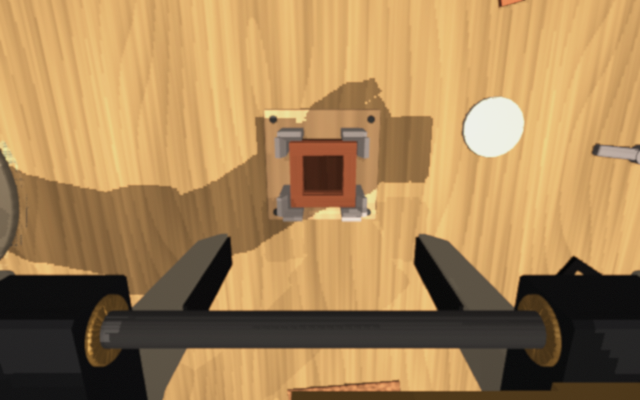

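View pics/w18z.png

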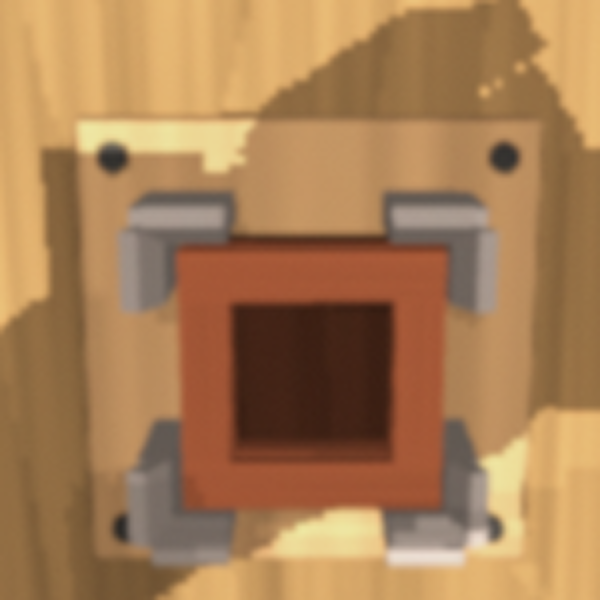

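Three frames are in, all square. Fourth is at about (0.659, 0.206).

```bash
python3 -m pendant '[[31.8,32.5,0,0],[31.8,32.5,0,0],[31.8,32.5,0,0],[31.8,32.5,0,0],[31.8,32.5,0,0],[31.8,32.5,0,0],[0,0,0,0],[0,0,0,0]]'
python3 fr.py w19.png
```

```text
clock: 41.8
eef_pos: [0.6582, 0.2073, 0.2149]
ee_rot: [-179.8, 0.1, 89.3]
contact_force: [0.2, -0.2, -1.0]
gripper_width: 0.0928
t 41.8 tcp [0.6582 0.2073 0.2149] [-1.7977e+02  6.0000e-02  8.9320e+01]
(np.int32(286), np.int32(127), np.int32(73), np.int32(73)) outer [0.6591 0.2105] [64.6 65.3] 14.2 inner [0.6592 0.2109] [40.8 40.3] 13.9
```

View pics/w19.png

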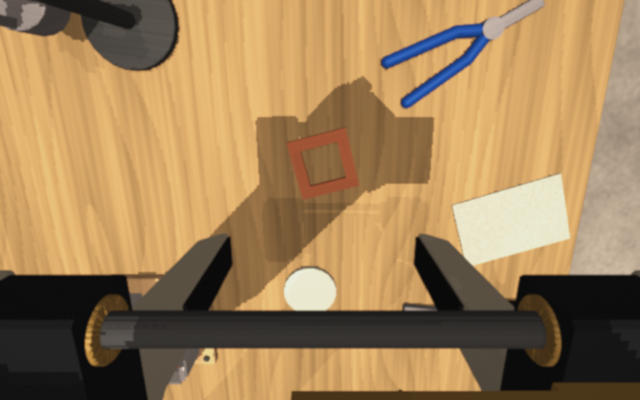

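```bash
python3 -m pendant '[[0,0,0,-0.13],[0,0,0,-0.13],[0,0,0,0],[0,0,0,0]]'
python3 fr.py w20.png;python3 go.py .6591 .2107 .003 104.1
```

```text
clock: 42.25
eef_pos: [0.6586, 0.205, 0.2175]
ee_rot: [-179.9, 0.0, 103.8]
contact_force: [-0.1, -0.1, -0.3]
gripper_width: 0.0931
t 42.25 tcp [0.6586 0.205  0.2175] [-1.7994e+02  3.0000e-02  1.0383e+02]
(np.int32(293), np.int32(131), np.int32(61), np.int32(60)) outer [0.6589 0.2108] [64.4 64. ] 13.9 inner [0.6589 0.2108] [40.9 39.1] 13.9
t 42.3 pos [0.6588 0.2053 0.2176] rot [-1.7996e+02  3.0000e-02  1.0386e+02] w 0.0929 F [ 0.7  0.3 -0.6]
shift now [  5.2   1.6 214.6] | after twist [  5.2   1.7 214.6] | twist -0.004
```

```bash
python3 -m pendant '[[5.2,1.2,40,0],[0,0,40,0],[0,0,40,0],[0,0,35,0],[0,0,25,0],[0,0,15,0],[0,0,9,0],[0,0,0,0],[0,0,0,0]]'
python3 go.py .6589 .2108 .003 103.9
```

```text
clock: 43.2
eef_pos: [0.6596, 0.2119, 0.015]
ee_rot: [179.9, -0.0, 104.1]
contact_force: [0.5, -0.0, 0.9]
gripper_width: 0.0933
t 43.2 pos [0.6596 0.2119 0.015 ] rot [ 1.7992e+02 -1.0000e-02  1.0407e+02] w 0.0933 F [ 0.5 -0.   0.9]
shift now [-0.9 -0.9 12. ] | after twist [-0.9 -0.9 12. ] | twist 0.003
```

```bash
python3 -m pendant '[[-0.8,-0.6,6,0.002],[0,0,5,0],[0,0,0,0],[0,0,0,0]]'
python3 -m pendant '[[0,0,0,0],[0,0,0,0],[0,0,0,0],[0,0,0,0],[0,0,0,0],[0,0,0,0]]' 0 25
python3 go.py .6589 .2108 .003 103.9
python3 -m pendant '[[0,0,-10,0],[0,0,-30,0],[0,0,-40,0],[0,0,-35,0],[0,0,0,0.128],[0,0,0,0.128],[0,0,0,0],[0,0,0,0]]'
python3 go.py .4615 .0183 .115 89.2
```

```text
clock: 43.6
eef_pos: [0.6586, 0.2106, 0.0029]
ee_rot: [-180.0, 0.0, 104.0]
contact_force: [0.3, -0.8, -0.2]
gripper_width: 0.0933
clock: 44.2
eef_pos: [0.6586, 0.2106, 0.0029]
ee_rot: [-180.0, 0.0, 104.0]
contact_force: [0.3, -0.5, 1.0]
gripper_width: 0.0637
t 44.2 pos [0.6586 0.2106 0.0029] rot [-180.      0.    103.98] w 0.0637 F [ 0.3 -0.5  1. ]
shift now [ 0.1  0.3 -0.1] | after twist [ 0.1  0.3 -0.1] | twist 0.001
clock: 45.0
eef_pos: [0.6585, 0.2107, 0.1182]
ee_rot: [180.0, 0.0, 89.5]
contact_force: [0.3, -0.5, -0.5]
gripper_width: 0.0632
t 45.0 pos [0.6585 0.2107 0.1182] rot [1.7999e+02 2.0000e-02 8.9540e+01] w 0.0632 F [ 0.3 -0.5 -0.5]
shift now [-194.  -195.5    3.2] | after twist [-195.1 -194.3    3.2] | twist 0.006
```

```bash
python3 -m pendant '[[-32.5,-32.5,0,0.005],[-32.5,-32.5,0,0],[-32.5,-32.5,0,0],[-32.5,-32.5,0,0],[-32.5,-32.5,0,0],[-32.5,-32.5,0,0],[0,0,0,0],[0,0,0,0]]'
python3 go.py .4615 .0183 .050 89.2
python3 - <<'E'
from h import *
snap('wrist','w21.png')
E
```

```text
clock: 45.8
eef_pos: [0.4604, 0.0182, 0.1181]
ee_rot: [180.0, 0.0, 89.1]
contact_force: [-0.1, 0.5, -1.4]
gripper_width: 0.0632
t 45.8 pos [0.4604 0.0182 0.1181] rot [1.7999e+02 1.0000e-02 8.9100e+01] w 0.0632 F [-0.1  0.5 -1.4]
shift now [ 0.2  1.1 68.1] | after twist [ 0.2  1.1 68.1] | twist -0.002
```

View pics/w21.png

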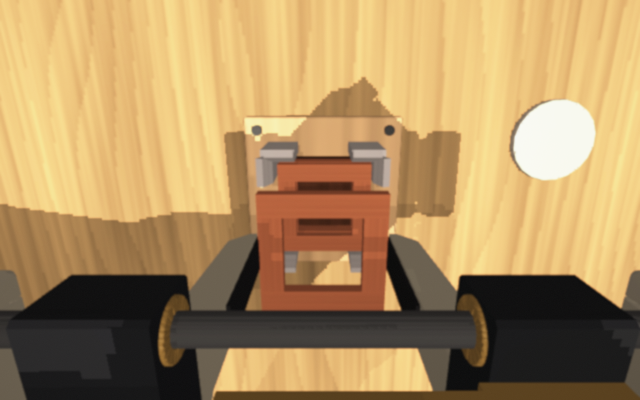

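```bash
python3 -m pendant '[[0.1,0.8,20,0],[0,0,20,0],[0,0,10,0],[0,0,4,0],[0,0,4,0],[0,0,4,0],[0,0,3,0],[0,0,0,0],[0,0,0,0]]'
python3 go.py .4615 .0182 .050 89.2
```

```text
clock: 46.75
eef_pos: [0.4614, 0.0189, 0.0531]
ee_rot: [180.0, 0.0, 89.0]
contact_force: [0.3, 0.4, -1.6]
gripper_width: 0.0633
t 46.75 pos [0.4614 0.0189 0.0531] rot [179.99   0.    89.03] w 0.0633 F [ 0.3  0.4 -1.6]
shift now [-0.7  0.1  3.1] | after twist [-0.7  0.1  3.1] | twist -0.003
```

```bash
python3 -m pendant '[[-0.7,0,2,-0.002],[0,0,1.1,0],[0,0,0,0],[0,0,0,0]]'
python3 go.py .4615 .0182 .050 89.2
```

```text
clock: 47.15
eef_pos: [0.4613, 0.0182, 0.0498]
ee_rot: [180.0, 0.0, 89.1]
contact_force: [0.0, 0.0, -0.9]
gripper_width: 0.0631
t 47.15 pos [0.4613 0.0182 0.0498] rot [180.     0.    89.14] w 0.0631 F [ 0.   0.  -0.9]
shift now [ 0.   0.2 -0.2] | after twist [ 0.   0.2 -0.2] | twist -0.001
```

```bash
python3 -m pendant '[[0,0,0.4,0],[0,0,0,0],[0,0,0,0]]'
python3 -m pendant '[[0,0,0,0],[0,0,0,0],[0,0,0,0],[0,0,0,0],[0,0,0,0],[0,0,0,0]]' 1
python3 -m pendant '[[0,0,-20,0],[0,0,-40,0],[0,0,-50,0],[0,0,-40,0],[0,0,-20,0],[0,0,0,0],[0,0,0,0]]'
python3 - <<'E'
from h import *
snap('wrist','w22.png')
import cv2;i=cv2.imread('pics/w22.png')[80:230,245:395];cv2.imwrite('pics/w22z.png',cv2.resize(i,None,fx=4,fy=4,interpolation=2))
E
python3 topm.py|grep white; python3 go.py .6424 .0536 .215 89.2
```

```text
clock: 47.45
eef_pos: [0.4613, 0.0181, 0.0498]
ee_rot: [180.0, 0.0, 89.1]
contact_force: [-1.8, -0.9, 6.3]
gripper_width: 0.0635
clock: 48.05
eef_pos: [0.4613, 0.0182, 0.0493]
ee_rot: [-180.0, -0.0, 89.1]
contact_force: [-0.8, -0.7, 0.1]
gripper_width: 0.0925
clock: 48.75
eef_pos: [0.4611, 0.0178, 0.2192]
ee_rot: [180.0, 0.0, 89.1]
contact_force: [-0.3, 0.5, -0.4]
gripper_width: 0.0931
white 772 [271.9 118.3] [0.869  0.1383] sz [107.  74.] ang 17.7
white 318 [120.5 133.5] [0.8187 0.624 ] sz [59. 59.] ang 0.0
white 329 [109.  162.5] [0.7241 0.6563] sz [59. 62.] ang 0.0
white 276 [298. 188.] [0.6424 0.0536] sz [56. 56.] ang 0.0
white 335 [118.  191.5] [0.6308 0.6233] sz [59. 62.] ang 0.0
white 294 [432. 236.] [ 0.4911 -0.3658] sz [56. 56.] ang 0.1
t 48.85 pos [0.4606 0.0179 0.2183] rot [-1.7989e+02  1.0000e-02  8.9140e+01] w 0.0934 F [-0.3 -0.   0.5]
shift now [ 38.4 181.2   3.3] | after twist [ 38.2 181.2   3.3] | twist -0.001
```

View pics/w22z.png

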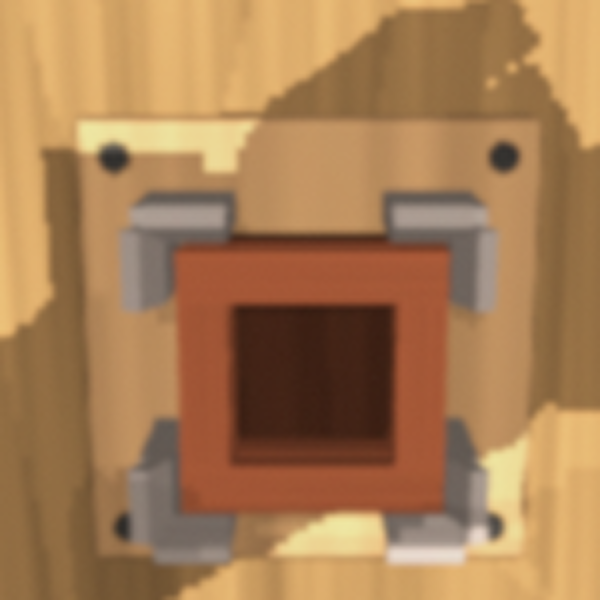

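View pics/top_l.png

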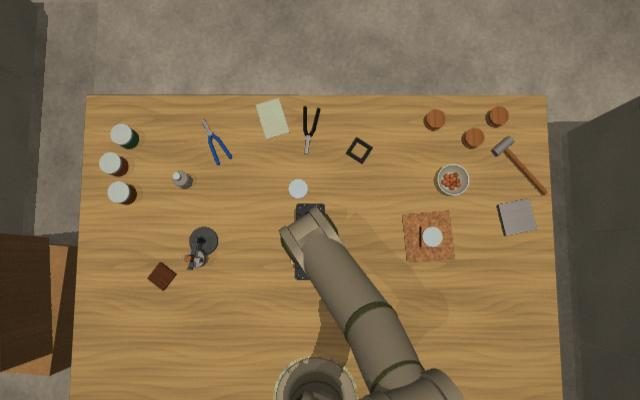

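All four frames are stacked and no copper is left on the bench; the disc hasn't moved, still at (298,188). Getting the disc.

```bash
python3 -m pendant '[[9.6,45,0,0],[9.6,45,0,0],[9.6,45,0,0],[9.6,45,0,0],[0,0,0,0],[0,0,0,0]]'
cat > disc.py <<'E'
import sys; from q import *
s=manip.sense(); im,m=snap('wrist',sys.argv[1]); z=float(sys.argv[2])
hsv=cv2.cvtColor(im,cv2.COLOR_RGB2HSV); S,V=hsv[...,1].astype(int),hsv[...,2].astype(int)
print('tcp',s['eef_pos'].round(4),s['ee_rot'].round(2))
mask=((S<75)&(V>130)).astype(np.uint8); mask[305:]=0
mask=cv2.morphologyEx(mask,cv2.MORPH_OPEN,np.ones((5,5),np.uint8))
n,l,st,c=cv2.connectedComponentsWithStats(mask)
for i in range(1,n):
    if st[i,4]<800: continue
    cs,_=cv2.findContours((l==i).astype(np.uint8),cv2.RETR_EXTERNAL,cv2.CHAIN_APPROX_NONE)
    W=np.array([ray(m,u,v,z)[:2] for u,v in cs[0][:,0].astype(float)]).astype(np.float32)*1000
    (cc,ax,a)=cv2.fitEllipse(W); print(st[i],np.round(cc,1),np.round(ax,1))
E
python3 disc.py w23.png .008
```

```text
clock: 49.45
eef_pos: [0.6414, 0.0547, 0.2169]
ee_rot: [-179.8, -0.0, 89.2]
contact_force: [-1.3, -1.0, 0.0]
gripper_width: 0.0931
tcp [0.6414 0.0547 0.2169] [-1.7979e+02 -2.0000e-02  8.9200e+01]
[ 583   16   57  259 7738] [969.2 -15.6] [ 52.1 354.7]
[ 482   20  130  115 9904] [867.3 140.8] [ 90.  142.6]
[ 294  136   57   57 2529] [641.5  57.4] [59.9 60.4]
```

View pics/w23.png

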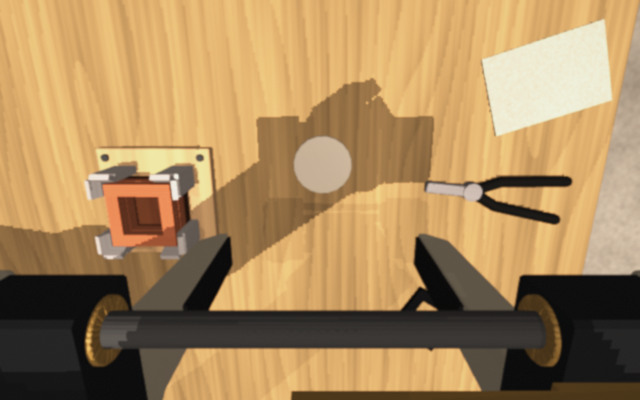

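```bash
python3 -m pendant '[[2.7,-0.3,40,0],[0,0,40,0],[0,0,40,0],[0,0,35,0],[0,0,25,0],[0,0,15,0],[0,0,8,0],[0,0,0,0],[0,0,0,0]]'
python3 go.py .6415 .0574 .0035 89.2
```

```text
clock: 50.4
eef_pos: [0.6421, 0.0568, 0.0175]
ee_rot: [179.9, -0.0, 89.1]
contact_force: [-0.0, -0.5, 0.1]
gripper_width: 0.0927
t 50.4 pos [0.6421 0.0568 0.0175] rot [ 1.7993e+02 -1.0000e-02  8.9140e+01] w 0.0927 F [-0.  -0.5  0.1]
shift now [ 0.6 -0.6 14. ] | after twist [ 0.6 -0.6 14. ] | twist -0.001
```

```bash
python3 -m pendant '[[0.6,-0.4,7,0],[0,0,6,0],[0,0,0,0],[0,0,0,0]]'
python3 -m pendant '[[0,0,0,0],[0,0,0,0],[0,0,0,0],[0,0,0,0],[0,0,0,0],[0,0,0,0]]' 0 15
python3 go.py .6415 .0574 .0035 89.2
python3 -m pendant '[[0,0,-10,0],[0,0,-30,0],[0,0,-40,0],[0,0,-40,0],[0,0,0,0],[0,0,0,0]]'
python3 go.py .4614 .0182 .125 89.2
```

```text
clock: 50.8
eef_pos: [0.6411, 0.0572, 0.0033]
ee_rot: [-180.0, 0.0, 89.1]
contact_force: [0.4, 0.4, 0.5]
gripper_width: 0.0929
clock: 51.4
eef_pos: [0.6412, 0.0572, 0.0035]
ee_rot: [-180.0, 0.0, 89.1]
contact_force: [-0.9, -0.4, 1.2]
gripper_width: 0.0623
t 51.4 pos [0.6412 0.0572 0.0035] rot [-180.      0.     89.14] w 0.0623 F [-0.9 -0.4  1.2]
shift now [ 0.2  0.3 -0. ] | after twist [ 0.2  0.3 -0. ] | twist -0.001
clock: 52.0
eef_pos: [0.6416, 0.057, 0.1247]
ee_rot: [179.9, 0.0, 89.1]
contact_force: [-0.6, 0.3, -1.0]
gripper_width: 0.0624
t 52.0 pos [0.6416 0.057  0.1247] rot [179.88   0.    89.12] w 0.0624 F [-0.6  0.3 -1. ]
shift now [ -41.6 -179.6   -0.3] | after twist [ -41.3 -179.6   -0.3] | twist -0.001
```

```bash
python3 -m pendant '[[-8.3,-36,0,0],[-8.3,-36,0,0],[-8.3,-36,0,0],[-8.3,-36,0,0],[-8.3,-36,0,0],[0,0,0,0],[0,0,0,0]]'
python3 go.py .4614 .0182 .0575 89.2
python3 - <<'E'
from h import *
snap('wrist','w24.png')
E
```

```text
clock: 52.7
eef_pos: [0.4599, 0.0181, 0.1229]
ee_rot: [-179.9, 0.0, 89.1]
contact_force: [-0.1, 0.4, -0.8]
gripper_width: 0.0623
t 52.7 pos [0.4599 0.0181 0.1229] rot [-1.7992e+02  2.0000e-02  8.9150e+01] w 0.0623 F [-0.1  0.4 -0.8]
shift now [ 0.2  1.5 65.4] | after twist [ 0.1  1.5 65.4] | twist -0.001
```

View pics/w24.png

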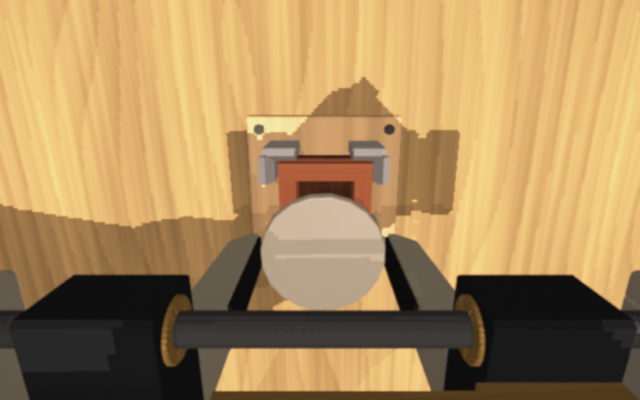

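```bash
python3 -m pendant '[[0.1,1.2,20,0],[0,0,20,0],[0,0,10,0],[0,0,5,0],[0,0,4,0],[0,0,2,0],[0,0,0,0],[0,0,0,0],[0,0,0,0]]'
python3 go.py .4614 .0182 .0575 89.2
```

```text
clock: 53.65
eef_pos: [0.462, 0.0184, 0.0628]
ee_rot: [180.0, 0.0, 89.1]
contact_force: [0.3, -0.1, -0.5]
gripper_width: 0.0623
t 53.65 pos [0.462  0.0184 0.0628] rot [179.96   0.    89.13] w 0.0623 F [ 0.3 -0.1 -0.5]
shift now [-0.2 -0.6  5.3] | after twist [-0.2 -0.6  5.3] | twist -0.001
```

```bash
python3 -m pendant '[[-0.2,-0.6,3,0],[0,0,2,0],[0,0,0,0],[0,0,0,0]]'
python3 go.py .4614 .0182 .0575 89.2
```

```text
clock: 54.05
eef_pos: [0.4612, 0.0183, 0.0574]
ee_rot: [-180.0, 0.0, 89.1]
contact_force: [-0.2, 0.4, -0.5]
gripper_width: 0.0625
t 54.05 pos [0.4612 0.0183 0.0574] rot [-1.7999e+02  1.0000e-02  8.9140e+01] w 0.0625 F [-0.2  0.4 -0.5]
shift now [-0.1  0.2 -0.1] | after twist [-0.1  0.2 -0.1] | twist -0.001
```

```bash
python3 -m pendant '[[0,0,0.5,0],[0,0,0,0],[0,0,0,0]]'
python3 -m pendant '[[0,0,0,0],[0,0,0,0],[0,0,0,0],[0,0,0,0],[0,0,0,0],[0,0,0,0]]' 1
python3 -m pendant '[[0,0,-20,0],[0,0,-40,0],[0,0,-50,0],[0,0,-40,0],[0,0,-10,0],[0,0,0,0],[0,0,0,0]]'
python3 disc.py w25.png .062
python3 - <<'E'
import cv2;i=cv2.imread('pics/w25.png')[80:230,245:395];cv2.imwrite('pics/w25z.png',cv2.resize(i,None,fx=4,fy=4,interpolation=2))
E
```

```text
clock: 54.35
eef_pos: [0.4612, 0.0183, 0.0572]
ee_rot: [180.0, 0.0, 89.1]
contact_force: [-2.4, 0.1, 7.5]
gripper_width: 0.0623
clock: 54.95
eef_pos: [0.4612, 0.0183, 0.0569]
ee_rot: [-180.0, -0.0, 89.1]
contact_force: [0.5, 0.1, -0.4]
gripper_width: 0.093
clock: 55.65
eef_pos: [0.4607, 0.0177, 0.216]
ee_rot: [-179.9, 0.0, 89.1]
contact_force: [0.6, 0.6, -1.1]
gripper_width: 0.0928
tcp [0.4607 0.0177 0.216 ] [-1.7994e+02  3.0000e-02  8.9110e+01]
[ 291  146   66   64 3308] [462.3  18.7] [59.7 60. ]
```

View pics/w25z.png

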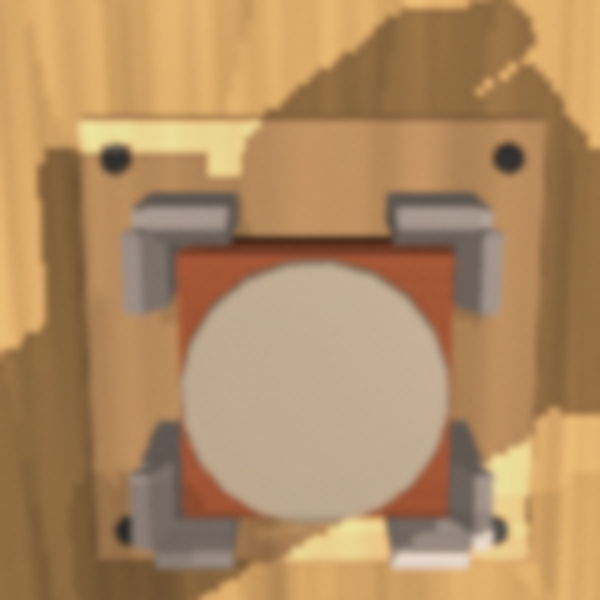

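Disc sits centred, fitted at (0.4623, 0.0187) against the pocket at (0.4617, 0.0184). Now the weight.

```bash
python3 -m pendant '[[0,0,-40,0],[0,0,-40,0],[43,-5,-5,0],[43,-5,0,0],[43,-5,0,0],[43,-5,0,0],[43,-5,0,0],[43,-5,0,0],[43,-5,0,0],[43,-5,0,0]]'
python3 -m pendant '[[0,0,0,0],[0,0,0,0]]'
python3 - <<'E'
from h import *
snap('wrist','w26.png'); im,_=snap('side','s26.png'); cv2.imwrite('pics/s26z.png',cv2.resize(cv2.cvtColor(im,4)[255:325,290:380],None,fx=6,fy=6,interpolation=2))
print(manip.sense()['eef_pos'],manip.sense()['ee_rot'])
E
```

```text
clock: 56.7
eef_pos: [0.4256, 0.3643, 0.2996]
ee_rot: [-179.9, 0.1, 89.2]
contact_force: [1.2, 0.2, 0.1]
gripper_width: 0.0929
clock: 56.9
eef_pos: [0.4253, 0.3636, 0.2998]
ee_rot: [-179.8, 0.1, 89.3]
contact_force: [0.3, -0.7, 0.3]
gripper_width: 0.0931
[0.42638586 0.36159345 0.30046429] [-1.79908534e+02  1.25365060e-01  8.91174091e+01]
```

View pics/w26.png

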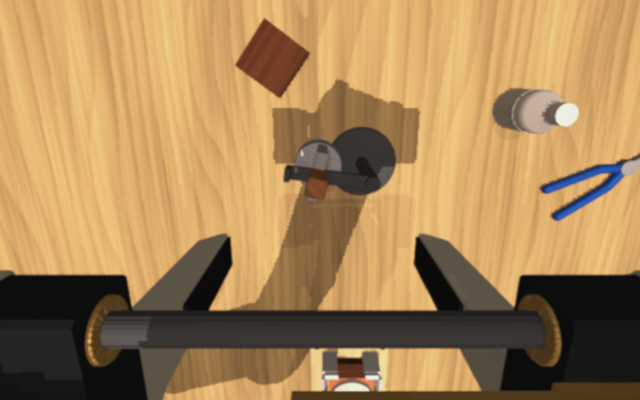

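View pics/s26z.png

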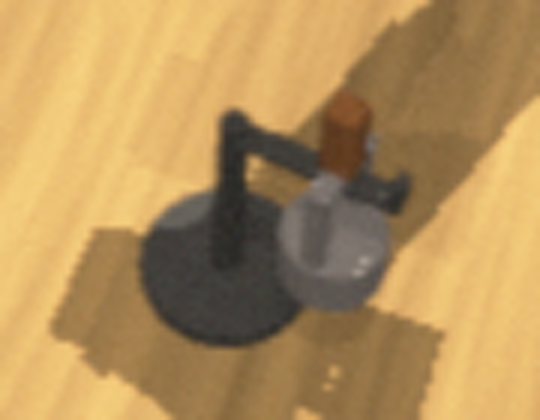

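```bash
python3 -c "
import cv2;i=cv2.imread('pics/w26.png')[110:220,270:410];cv2.imwrite('pics/w26z.png',cv2.resize(i,None,fx=5,fy=5,interpolation=2))"
```

```text
(no output)
```

View pics/w26z.png

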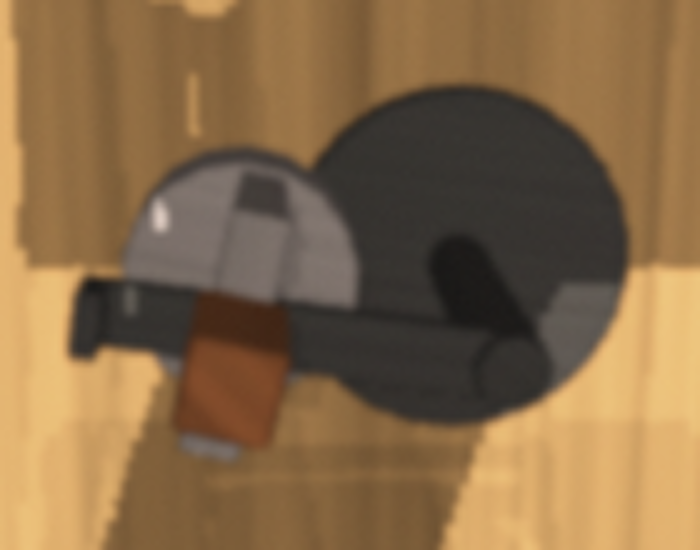

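```bash
python3 - <<'E'
from q import *
m=manip.camera_model('wrist'); o=(269.6,109.6)
P=lambda u,v,z: ray(m,u/5+o[0],v/5+o[1],z)[:2]
quad(m,[(190,340),(290,350),(268,447),(175,432)],.170,5,o)
post=P(513,367,.125); a=P(88,282,.132);b=P(75,355,.132)
print('post',post,'lip end',P(80,318,.132),np.linalg.norm(P(80,318,.132)-post))
d=P(80,318,.132)-post; print('hook dir deg',np.degrees(np.arctan2(d[1],d[0])), 'seat',post+.055*d/np.linalg.norm(d))
# hook bar edges at z .12
p1,p2=P(120,285,.12),P(470,330,.12);q1,q2=P(110,347,.12),P(470,385,.12)
for x,y in [(p1,p2),(q1,q2)]: e=x-y; print('edge',np.degrees(np.arctan2(e[1],e[0])))
print('base',P(480,255,.012))
# top cam
E
```

```text
c [0.4214 0.3595] L [np.float64(0.0172), np.float64(0.0178), np.float64(0.0163), np.float64(0.0166)] ang -8.5 78.2
post [0.47609194 0.35153672] lip end [0.39178804 0.36430107] 0.08526474843379307
hook dir deg 171.39030810302634 seat [0.42171174 0.35977036]
edge 171.68159749935685
edge 172.95302117874158
base [0.48250269 0.35178829]
```

Grip top at zoom (175–290, 340–447) gives (0.4214, 0.3595), with the hook pointing out at 171.5°. I'll align the tool to yaw 81.5.

```bash
python3 -m pendant '[[0,0,0,0.134],[0,0,0,0],[0,0,0,0],[0,0,0,0]]'
python3 go.py .4214 .3597 .25 81.5
python3 - <<'E'
from h import *
im,_=snap('wrist','w27.png');cv2.imwrite('pics/w27z.png',cv2.resize(cv2.cvtColor(im,4)[110:220,270:410],None,fx=5,fy=5,interpolation=2))
E
```

```text
clock: 57.4
eef_pos: [0.4267, 0.3621, 0.3018]
ee_rot: [180.0, 0.0, 81.6]
contact_force: [-0.8, -0.1, -0.1]
gripper_width: 0.0931
t 57.4 pos [0.4267 0.3621 0.3018] rot [1.7999e+02 2.0000e-02 8.1550e+01] w 0.0931 F [-0.8 -0.1 -0.1]
shift now [-3.2 -4.9 51.8] | after twist [-3.2 -4.9 51.8] | twist 0.001
```

View pics/w27z.png

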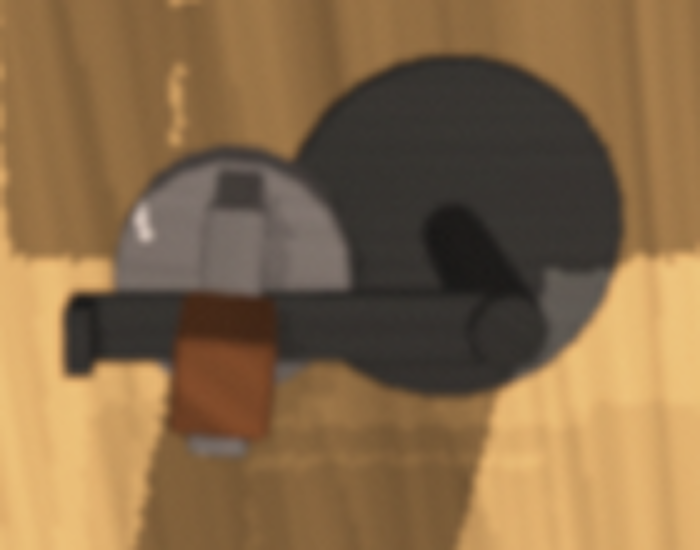

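```bash
python3 - <<'E'
from q import *
m=manip.camera_model('wrist'); o=(269.6,109.6)
quad(m,[(177,340),(277,344),(270,440),(171,434)],.170,5,o)
E
python3 go.py .4214 .3597 .142 81.5
```

```text
c [0.4203 0.3616] L [np.float64(0.0172), np.float64(0.0173), np.float64(0.0173), np.float64(0.0169)] ang -11.4 77.4
t 57.45 pos [0.4266 0.3623 0.3019] rot [1.7999e+02 1.0000e-02 8.1530e+01] w 0.093 F [-0.3  0.2 -1. ]
shift now [ -3.4  -4.8 159.9] | after twist [ -3.4  -4.8 159.9] | twist 0.001
```

```bash
python3 -m pendant '[[-2.7,-5.4,30,0.04],[0,0,40,0],[0,0,30,0],[0,0,20,0],[0,0,10,0],[0,0,10,0],[0,0,0,0],[0,0,0,0]]'
python3 go.py .4208 .3606 .142 79
python3 - <<'E'
from h import *
im,_=snap('wrist','w28.png')
im,_=snap('side','s28.png'); cv2.imwrite('pics/s28z.png',cv2.resize(cv2.cvtColor(im,4)[235:325,290:390],None,fx=6,fy=6,interpolation=2))
E
```

```text
clock: 58.25
eef_pos: [0.4209, 0.3614, 0.1625]
ee_rot: [180.0, -0.0, 79.2]
contact_force: [-0.1, 0.4, 0.7]
gripper_width: 0.0931
t 58.25 pos [0.4209 0.3614 0.1625] rot [ 1.7997e+02 -4.0000e-02  7.9180e+01] w 0.0931 F [-0.1  0.4  0.7]
shift now [-0.8  0.1 20.5] | after twist [-0.8  0.1 20.5] | twist 0.003
```

View pics/w28.png

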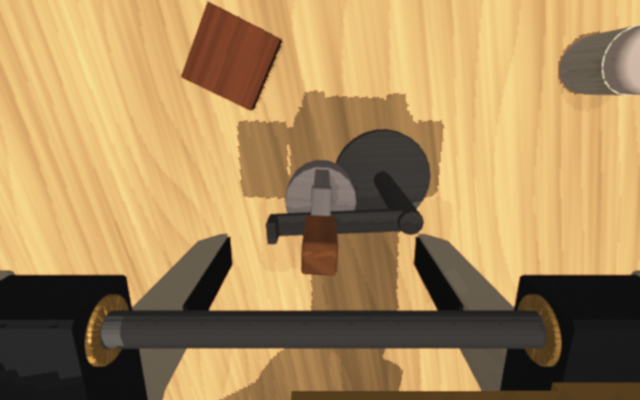

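View pics/s28z.png

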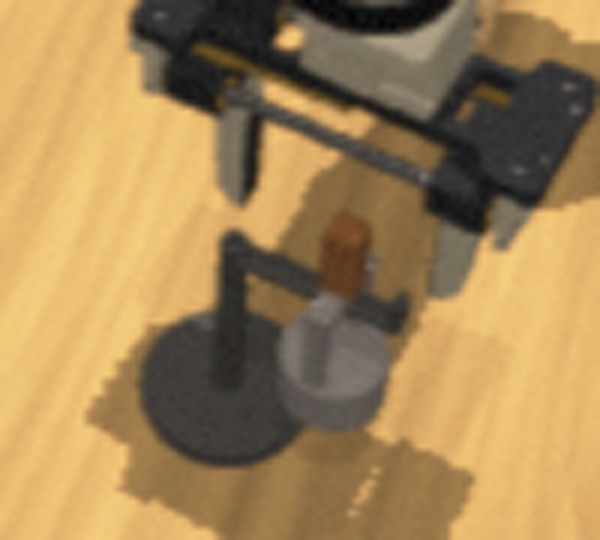

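Fingers straddle the grip, which shows at (320,258); the right finger hasn't met the post or hook. Lowering and closing.

```bash
python3 -m pendant '[[-0.5,0,10,0],[0,0,9.5,0],[0,0,0,0],[0,0,0,0]]'
python3 -m pendant '[[0,0,0,0],[0,0,0,0],[0,0,0,0],[0,0,0,0],[0,0,0,0],[0,0,0,0],[0,0,0,0],[0,0,0,0],[0,0,0,0],[0,0,0,0]]' 0 30
python3 go.py .4208 .3606 .142 79
```

```text
clock: 58.75
eef_pos: [0.4203, 0.3604, 0.142]
ee_rot: [-180.0, 0.0, 79.2]
contact_force: [-0.5, 0.2, -0.3]
gripper_width: 0.0931
clock: 59.75
eef_pos: [0.4202, 0.3605, 0.1424]
ee_rot: [-180.0, 0.0, 79.2]
contact_force: [-6.1, -0.7, 1.1]
gripper_width: 0.0179
t 59.75 pos [0.4202 0.3605 0.1424] rot [-1.7997e+02  1.0000e-02  7.9170e+01] w 0.0179 F [-6.1 -0.7  1.1]
shift now [0.2 0.6 0.4] | after twist [0.2 0.6 0.4] | twist 0.003
```

```bash
python3 -m pendant '[[0,0,-5,0],[0,0,-7,0],[0,0,-7,0],[0,0,-6,0],[0,0,0,0],[0,0,0,0],[0,0,0,0]]'
python3 go.py .4208 .3606 .167 79
python3 - <<'E'
from h import *
im,_=snap('side','s29.png'); cv2.imwrite('pics/s29z.png',cv2.resize(cv2.cvtColor(im,4)[235:325,290:390],None,fx=6,fy=6,interpolation=2))
E
```

```text
clock: 60.45
eef_pos: [0.4205, 0.3603, 0.1672]
ee_rot: [-180.0, 0.0, 79.2]
contact_force: [-0.6, -0.6, -4.7]
gripper_width: 0.0181
t 60.45 pos [0.4205 0.3603 0.1672] rot [-1.7999e+02  2.0000e-02  7.9170e+01] w 0.0181 F [-0.6 -0.6 -4.7]
shift now [0.4 0.2 0.2] | after twist [0.4 0.2 0.2] | twist 0.003
```

View pics/s29z.png

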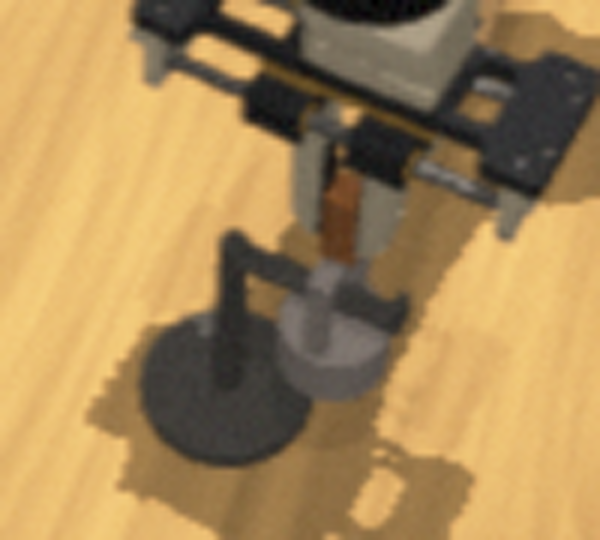

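Weight hangs free of the hook, at 4.7 N. Sliding it outward along the bar.

```bash
python3 -m pendant '[[-0.4,-10,0,0],[-0.6,-15,0,0],[-0.6,-15,0,0],[-0.6,-15,0,0],[-0.6,-15,0,0],[-0.4,-10,0,0],[0,0,0,0],[0,0,0,0]]'
python3 go.py .4208 .3606 .167 79
python3 - <<'E'
from h import *
im,_=snap('side','s30.png'); cv2.imwrite('pics/s30z.png',cv2.resize(cv2.cvtColor(im,4)[235:325,290:390],None,fx=6,fy=6,interpolation=2))
E
```

```text
clock: 61.3
eef_pos: [0.3415, 0.3725, 0.1675]
ee_rot: [180.0, -0.0, 79.2]
contact_force: [0.2, 0.1, -4.7]
gripper_width: 0.0178
t 61.3 pos [0.3415 0.3725 0.1675] rot [ 1.7997e+02 -1.0000e-02  7.9200e+01] w 0.0178 F [ 0.2  0.1 -4.7]
shift now [ 3.1 80.1  0.5] | after twist [ 3.4 80.1  0.5] | twist 0.003
```

View pics/s30z.png

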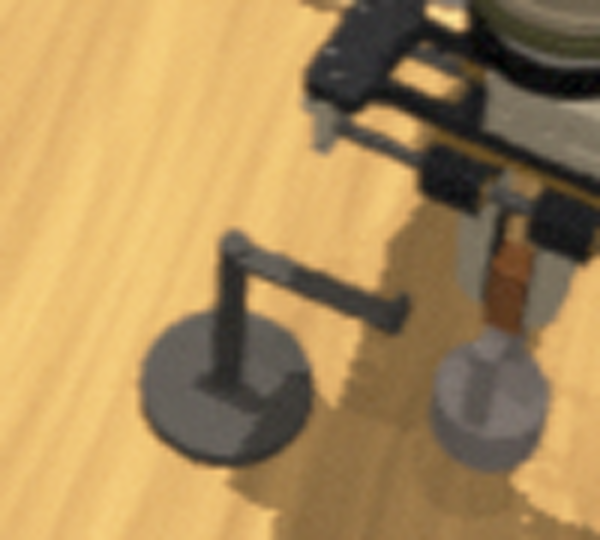

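```bash
python3 -m pendant '[[0,0,-25,0],[0,0,-25,0],[0,0,-10,0],[0,0,0,0],[0,0,0,0]]'
python3 go.py .44 .16 .23 79
python3 - <<'E'
from h import *
im,_=snap('wrist','w31.png')
E
```

```text
clock: 61.85
eef_pos: [0.3417, 0.3717, 0.2267]
ee_rot: [180.0, 0.0, 79.1]
contact_force: [-0.3, 0.2, -5.0]
gripper_width: 0.018
t 61.85 pos [0.3417 0.3717 0.2267] rot [1.800e+02 4.000e-02 7.912e+01] w 0.018 F [-0.3  0.2 -5. ]
shift now [-189.4  136.5   -3.3] | after twist [-189.1  136.9   -3.3] | twist 0.002
```

View pics/w31.png

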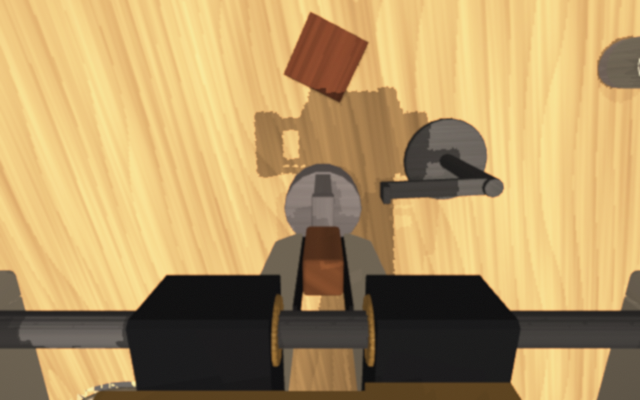

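```bash
python3 - <<'E'
from h import *
m=manip.camera_model('wrist'); s=manip.sense(); a=np.radians(s['ee_rot'][2]); p=s['eef_pos']; zf=p[2]-.097+.030
def T(u,v,z): d=ray(m,u,v,z)-p; return np.round(1000*np.array([d[0]*np.cos(a)+d[1]*np.sin(a), d[0]*np.sin(a)-d[1]*np.cos(a)]),1)
print('far',T(323,169,zf),T(323,165,zf-.015),'L',T(286,205,zf),'R',T(360,205,zf),'expected edge 27')
E
python3 -m pendant '[[-38,27,0,0],[-38,27,0,0],[-38,27,0,0],[-38,27,0,0],[-38,27,0,0],[0,0,0,0]]'
python3 go.py .4615 .0183 .2 79.1
```

```text
far [28.8  1.1] [28.4  1.2] L [  3.6 -24.2] R [ 3.6 26.5] expected edge 27
clock: 62.5
eef_pos: [0.4398, 0.153, 0.2255]
ee_rot: [-179.9, 0.3, 78.6]
contact_force: [-2.0, 1.7, -5.8]
gripper_width: 0.0176
t 62.5 pos [0.4398 0.153  0.2255] rot [-179.89    0.3    78.63] w 0.0176 F [-2.   1.7 -5.8]
shift now [-127.7   47.8   25.5] | after twist [-128.1   46.7   25.5] | twist -0.008
```

```bash
python3 -m pendant '[[-32,12,0,0],[-32,12,0,0],[-32,12,0,0],[-32,12,0,0],[0,0,0,0],[0,0,0,0],[0,0,0,0]]'
python3 go.py .4615 .0183 .1595 79.1
python3 - <<'E'
from h import *
im,_=snap('wrist','w32.png')
E
```

```text
clock: 63.2
eef_pos: [0.4611, 0.0266, 0.2269]
ee_rot: [-180.0, -0.0, 79.2]
contact_force: [-0.5, -0.3, -4.8]
gripper_width: 0.0178
t 63.2 pos [0.4611 0.0266 0.2269] rot [-1.7995e+02 -3.0000e-02  7.9230e+01] w 0.0178 F [-0.5 -0.3 -4.8]
shift now [-8.1  2.  67.4] | after twist [-8.   2.  67.4] | twist 0.002
```

View pics/w32.png

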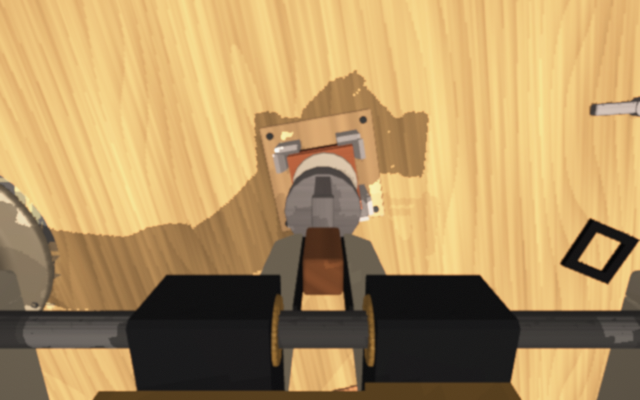

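```bash
python3 -m pendant '[[-9,1.3,20,0],[0,0,20,0],[0,0,10,0],[0,0,6,0],[0,0,4,0],[0,0,3,0],[0,0,0,0],[0,0,0,0],[0,0,0,0]]'
python3 go.py .461 .0173 .1595 79.1
```

```text
clock: 64.15
eef_pos: [0.4612, 0.0166, 0.1648]
ee_rot: [180.0, -0.0, 79.2]
contact_force: [-0.3, 0.2, -5.3]
gripper_width: 0.0175
t 64.15 pos [0.4612 0.0166 0.1648] rot [179.96  -0.    79.16] w 0.0175 F [-0.3  0.2 -5.3]
shift now [ 0.7 -0.3  5.3] | after twist [ 0.7 -0.3  5.3] | twist 0.001
```

```bash
python3 -m pendant '[[0.7,0,2.5,0],[0,0,2,0],[0,0,0,0],[0,0,0,0]]'
python3 go.py .461 .0173 .1595 79.1
python3 - <<'E'
from h import *
im,_=snap('side','s33.png'); cv2.imwrite('pics/s33z.png',cv2.resize(cv2.cvtColor(im,4)[150:260,310:420],None,fx=5,fy=5,interpolation=2))
E
```

```text
clock: 64.55
eef_pos: [0.4614, 0.0172, 0.1604]
ee_rot: [179.9, 0.0, 79.2]
contact_force: [-1.3, -0.6, 5.9]
gripper_width: 0.0177
t 64.55 pos [0.4614 0.0172 0.1604] rot [1.7995e+02 2.0000e-02 7.9160e+01] w 0.0177 F [-1.3 -0.6  5.9]
shift now [-0.  -0.4  0.9] | after twist [-0.  -0.4  0.9] | twist 0.001
```

View pics/s33z.png

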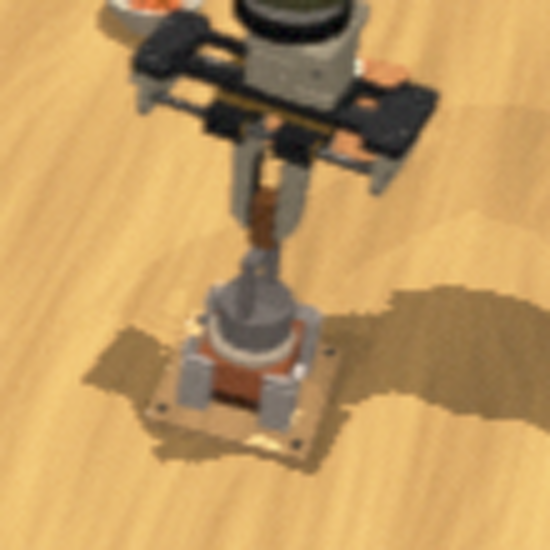

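Contact made, at +5.9 N. The foot is on the disc, so I'll release and back off.

```bash
python3 -m pendant '[[0,0,0,0],[0,0,0,0],[0,0,0,0],[0,0,0,0],[0,0,0,0],[0,0,0,0],[0,0,0,0]]' 0.7
python3 -m pendant '[[0,0,-10,0],[0,0,-20,0],[0,0,-30,0],[0,0,-40,0],[0,0,-40,0],[0,0,-30,0],[0,0,0,0],[0,0,0,0],[0,0,0,0]]'
python3 go.py .461 .0173 .1595 79.1
python3 - <<'E'
from h import *
im,_=snap('wrist','w34.png');cv2.imwrite('pics/w34z.png',cv2.resize(cv2.cvtColor(im,4)[110:240,255:390],None,fx=4.4,fy=4.4,interpolation=2))
im,_=snap('side','s34.png'); cv2.imwrite('pics/s34z.png',cv2.resize(cv2.cvtColor(im,4)[150:260,310:420],None,fx=5,fy=5,interpolation=2))
E
```

```text
clock: 65.3
eef_pos: [0.4611, 0.0173, 0.1599]
ee_rot: [-180.0, 0.0, 79.2]
contact_force: [0.4, -1.0, -0.2]
gripper_width: 0.0641
clock: 66.2
eef_pos: [0.4604, 0.017, 0.3292]
ee_rot: [-179.9, 0.0, 79.2]
contact_force: [0.4, -0.2, -0.4]
gripper_width: 0.0652
t 66.2 pos [0.4604 0.017  0.3292] rot [-1.7993e+02  3.0000e-02  7.9170e+01] w 0.0652 F [ 0.4 -0.2 -0.4]
shift now [  0.4   0.5 169.7] | after twist [  0.4   0.5 169.7] | twist 0.001
```

View pics/w34z.png

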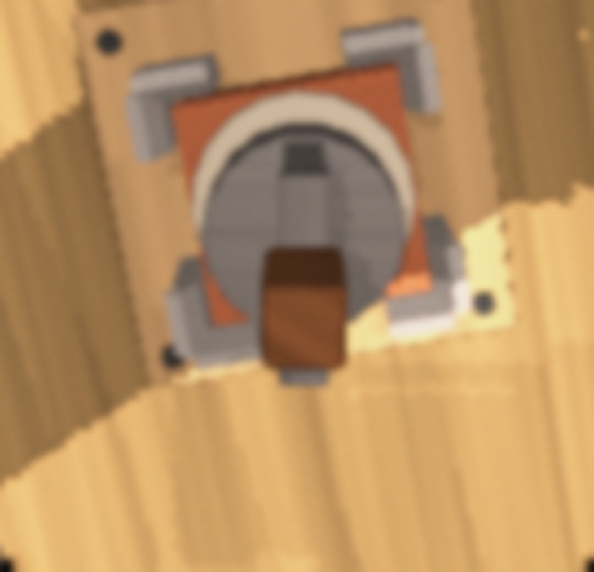

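View pics/s34z.png

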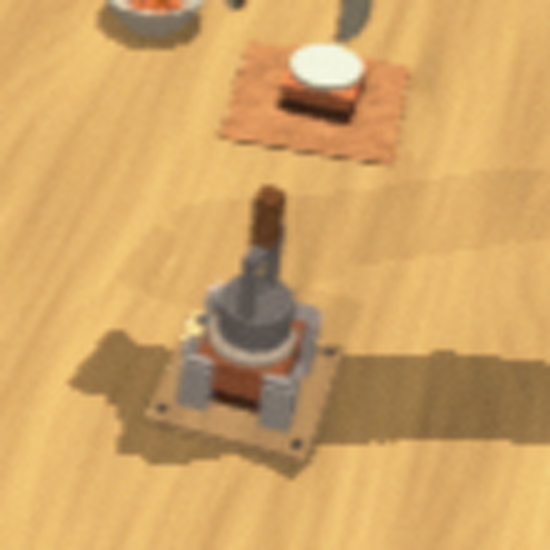

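```bash
python3 - <<'E'
from h import *
m=manip.camera_model('wrist'); o=(254.6,109.6);P=lambda u,v,z: ray(m,u/4.4+o[0],v/4.4+o[1],z)[:2]
a=np.radians(79.2); ex=np.array([np.cos(a),np.sin(a)]); ey=np.array([np.sin(a),-np.cos(a)]); pk=np.array([.4617,.0184])
f=lambda q: (round(1000*(q-pk)@ex,1),round(1000*(q-pk)@ey,1))
print('disc far',f(P(303,94,.062)),'disc L,R',f(P(194,200,.062)),f(P(413,200,.062)))
print('foot bottom far',f(P(303,124,.062)),'foot top far',f(P(303,145,.092)),'foot L,R',f(P(203,225,.092)),f(P(407,225,.092)))
print('grip top',f((P(262,289,.187)+P(346,289,.187)+P(342,368,.187)+P(266,368,.187))/4))
E
```

```text
disc far (np.float64(30.6), np.float64(0.5)) disc L,R (np.float64(1.4), np.float64(-29.8)) (np.float64(1.4), np.float64(31.2))
foot bottom far (np.float64(22.4), np.float64(0.6)) foot top far (np.float64(20.9), np.float64(0.5)) foot L,R (np.float64(0.1), np.float64(-25.5)) (np.float64(0.2), np.float64(27.6))
grip top (np.float64(-2.8), np.float64(0.7))
```

The foot reads about 4 mm off centre, against the 10 mm allowed. I'll move the arm aside and check independently from the fixed cameras.

```bash
python3 -m pendant '[[-40,0,0,0],[-40,0,0,0],[-40,0,0,0],[-40,0,0,0],[-40,0,0,0],[-40,0,0,0],[-40,0,0,0],[-40,0,0,0],[-40,0,0,0],[-40,0,0,0]]'
python3 -m pendant '[[-40,0,0,0],[-40,0,0,0],[0,0,0,0],[0,0,0,0]]'
python3 topm.py
python3 - <<'E'
from h import *
im=cv2.imread('pics/top_l.png'); cv2.imwrite('pics/t35z.png',cv2.resize(im[205:285,270:350],None,fx=7,fy=7,interpolation=2))
im,_=snap('side','s35.png'); cv2.imwrite('pics/s35z.png',cv2.resize(cv2.cvtColor(im,4)[170:250,320:400],None,fx=7,fy=7,interpolation=2))
E
```

```text
clock: 67.3
eef_pos: [0.3852, -0.3769, 0.3289]
ee_rot: [-179.9, -0.1, 79.2]
contact_force: [0.3, -0.0, -0.0]
gripper_width: 0.0648
clock: 67.7
eef_pos: [0.3705, -0.4542, 0.3284]
ee_rot: [-179.9, -0.1, 79.1]
contact_force: [-0.0, 0.8, -0.2]
gripper_width: 0.0649
copper 92 [448.1 178.6] [ 0.6733 -0.4227] sz [30. 42.] ang 39.5
dark 125 [121.1 168.8] [0.7031 0.6151] sz [36. 61.] ang 60.4
dark 142 [443.  251.5] [ 0.4429 -0.3976] sz [40. 62.] ang 0.1
dark 425 [161.3 275.9] [0.3669 0.4753] sz [63. 65.] ang 54.3
white 779 [271.9 118.3] [0.869  0.1383] sz [107.  74.] ang 17.3
white 321 [120.5 133.5] [0.8187 0.624 ] sz [59. 59.] ang 0.0
white 334 [109.5 162. ] [0.7257 0.6548] sz [59. 64.] ang 47.0
white 336 [118.  191.5] [0.6308 0.6233] sz [59. 62.] ang 0.0
white 295 [432. 236.] [ 0.4911 -0.3658] sz [56. 56.] ang 0.1
```

View pics/t35z.png

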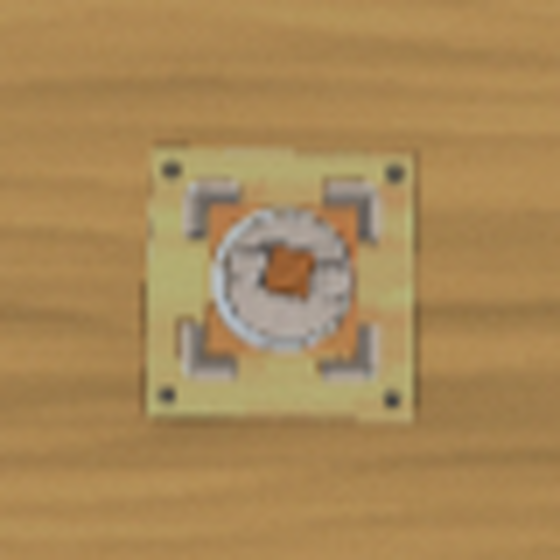

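View pics/s35z.png

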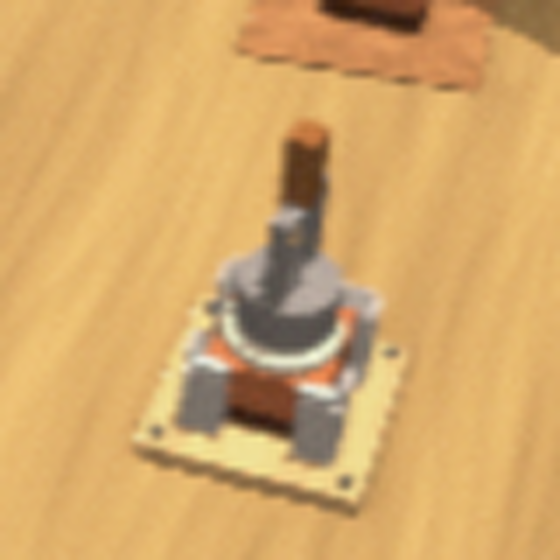

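View pics/top_l.png

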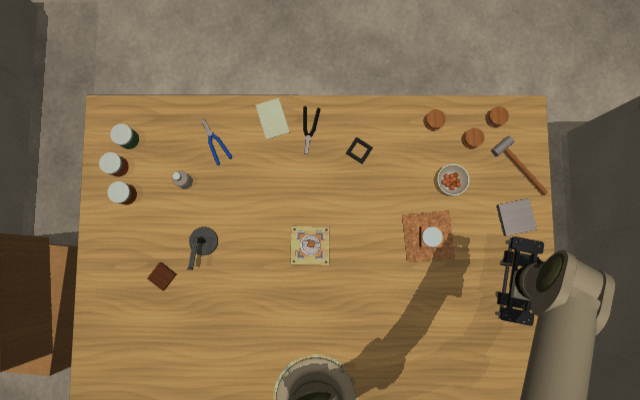

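```bash
python3 - <<'E'
from h import *
print(manip.sense()['clock']); print(manip.sign_off())
E
```

```text
67.8
the job is handed in; nothing more can be done
None
```

I carried out the whole job and handed it in at about 68 s; the sign-off gives no verdict.

**What I did:** I stood the finished medallion on the cork mat. In the pocket I stacked the back nearest the robot's base, all four copper frames and the disc. I then lifted the press weight 25 mm off its hook, slid it outward past the lip, stood it on the disc and moved the arm well clear.

**Last checks:**
- **Mat:** the medallion stands upright, roughly 10 mm from the mat centre (45 mm allowed).
- **Stack:** the back and all four frames looked square and flat between the guides. After placing, the disc measured under 1 mm from the pocket centre.
- **Weight:** it looks upright in the side view. The two cameras disagree on its offset: the wrist camera put the foot about 4–5 mm off centre, the top camera about 2 mm. Both are inside the 10 mm limit, so I didn't re-grip it. I checked contact by the force while lowering and by the pictures after release, not by a measured pressing force.
- **Camera offset:** wrist and top readings also differed by about 2 mm on the other parts. I used wrist readings for both picking and placing so that this would cancel.
- **Bystanders:** the glue bottle, bowl and pliers, and the look-alikes, show no visible movement from the start.

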